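# Fit the tube holder to the inclined rotating mixer

### The job

Fit the tube holder to the rotating mixer: put its two keyholes over the two screw heads on the mixer's sloping drive disc and slide it down the slope until the screws are at the ends of the narrow slots, lying flat on the disc. Then swing the catch fully round behind the holder's upper edge so that the holder cannot ride up, let go, and leave the tube rack and the reagent trough where they stand.

Things in the scene. Friction and masses are not known exactly. Their poses are not given: they have to be found in the camera images.
- tube_holder: Tube holder flat on the bench, loose, about 0.2 kg: dark grey plastic plate 104 mm (x) by 190 mm (y), 6 mm thick. Origin: centre of its underside; z out of its front, x towards the edge that goes uppermost on the slope. Tube clips up to 28 mm high stand at y = +-80, x -45 to -9 mm. When home on the disc its axes are parallel to the disc's and its origin is at x = -14, y = 0, z = 0 mm of the disc.
- grip_rib (a point): Top centre of the holder's grip rib, by which it is held: at x = -18, y = 0, z = 36 mm of the holder. The rib is 54 mm long along the holder's x, 22 mm wide in y, and stands 30 mm above the plate's front.
- keyhole_left (a point): Centre of the left keyhole's round hole (25 mm diameter), on the plate's front: holder x = +8, y = +62, z = 6 mm. From it a slot 13 mm wide runs towards the holder's +x; pushed home in the slot, a screw's axis is 26 mm from the hole's centre.
- keyhole_right (a point): The same for the right keyhole, at holder x = +8, y = -62, z = 6 mm.
- drive_disc: The mixer's round aluminium drive disc, 210 mm diameter, fixed (does not turn), sloping up away from the mixer's front at 40 degrees to the bench. Origin: centre of its face, 112 mm above the bench; x up the slope, y to the left seen from the mixer's front, z out of the face (40 degrees from vertical, to the front). The screw heads enter the round holes with the holder's origin at disc x = +12 mm.
- screw_left (a point): Foot of the left fixed screw on the disc's face, at disc x = +20, y = +62, z = 0 mm. It stands along the disc's z: shank 9.5 mm diameter, round head 20 mm diameter, its underside 8.5 mm and its top 14.5 mm above the face, top edge chamfered.
- screw_right (a point): The same for the right screw, at disc x = +20, y = -62, z = 0 mm.
- catch (a joint): Angle of the catch, rad: a steel arm 41 mm long, 18 mm wide, on the disc, turning about an axis along disc z at disc x = +82, y = 0 mm. 0 = fully closed: it points straight down the slope, its end 3 mm behind the upper edge of a holder that is home. It grows as it opens to the left (disc +y; 1.57 points left). It starts at 1.5 to 2.4, clear of the holder, moves at 1.5 N on the lug, stays where left.
- catch_lug (a point): Middle of the black lug on the catch's arm, 28 mm from the catch's axis: an upright round post 15 mm in diameter along the disc's z, straight-sided from 16 to 36 mm above the disc's face, its top at 38 mm; this point is 26 mm above the face.
- tube_rack: Bystander: blue tube rack with capped tubes, 69 x 138 x 85 mm, loose, at the far edge left of the mixer. Origin: centre of the underside.
- trough: Bystander: white reagent trough, 46 x 92 x 24 mm, loose, at the far left. Origin: centre of the underside.

How it is judged:
By the outcome, as a careful person would: the job done as asked, in the order asked, and still so for the second after the job is handed in, with the robot touching nothing.
It also fails if it takes over 64 s, if anything falls off the work surface, if the arm or the gripper's body presses on something with over 40 N, if the wrist force passes 120 N, or if a joint passes its speed limit or range.

### The arm

A 6-joint arm with a two-finger parallel gripper is mounted at the origin on the work surface; the furniture and walls round the work are solid. World frame = base frame: x ahead of the robot, y to its left, z up, the work surface at z = 0. Lengths are in m, angles in rad, forces in N, time in s.
With the tool pointing down it reaches from about 0.375 to 0.9 m from the base axis. Payload 3.1 kg.
Tool frame: the origin (TCP) lies at the very end of the fingers, on their centre line; the grasp point (between the pads) lies 19 mm behind it (hold_point_z is the distance from the TCP to the grasp point, in m); x points along the fingers, y is the direction in which the jaws open and shut, and the axes are right-handed (so a half turn about x gives the same grasp; the last joint's range is limited). The gripper opens to 87 mm and grips with 3 to 60 N. Pads are 19 mm wide; open, the fingers measure 117 mm over their backs; the gripper's body (75 mm by 190 mm) begins 51 mm behind the grasp point.
Start: joints at [-0.178, 0.527, 1.433, -0, 1.181, -0.178], TCP at [0.625, 0, 0.223] pointing down, gripper open.
Joint ranges: [-3.08, 3.08], [-0.75, 2.2], [0.22, 2.44], [-1.43, 4.57], [0, 2.65], [-2.85, 2.85]. Speed limits (rad/s): [2.79, 2.79, 3.14, 3.14, 3.14, 3.14].

### API

Orientations are given as a unit quaternion [x, y, z, w].
In Python, from rig import * gives the robot as it stands.
- The arm moves only by the tool send_rows, never from a script. Its argument "steps" is a list that holds one entry, the list of rows, each a list of 6 numbers: the shift along the tool's x, y, z in cm, then the turn, a rotation vector about the tool's x, y, z in units of 6 degrees (1.0 is 6 degrees). In form: [[[x, y, z, wx, wy, wz], ...]]. A call has 1 to 8 rows; each row shifts and turns the pose as measured when the row begins, along the tool's axes as they then stand; what a row does not reach is not made up. A row lasts 1/12 s, in which the tool goes at most 41.7 mm and 7.16 degrees, less where a joint would pass 70% of its speed; a pose out of reach is approached as far as the arm can. A call is refused whole if a number of a shift passes 4.17 or a number of a turn 1, either way. A call with a gripper value outside its range is refused whole. "gripper" is the closure, from 0 (fully open) to 1 (shut), set as the call begins (left out, the last holds). The fingers move at their own pace and stop on an object; "force" is the grip in N (left out, the last holds). Time passes only in rows, so rows that do not move let the fingers close. It gives the time, the measured TCP pose, the force and the opening at its end, in the units of the state.
- get_obs(): the state, without advancing time (a new reading comes with each control period).
- camera(name): name is "scene" or "side" or "wrist"; returns (picture, depth): 384x512x3 uint8, red, green, blue; 384x512 float32, m along the optical axis (not along the pixel's ray), 0 where there is no reading.
- camera_params(name): a dict with "intrinsics" (3x3 intrinsics, pixels), "position" and "attitude" of the camera in the world; the wrist camera has in their place "T_tool_cam" (4x4, takes a point from camera to tool coordinates, whose origin is the TCP and whose axes are the tool frame's). Camera axes: x right, y down, z forward; pixel columns grow to the right and rows downward; lengths in m; the calibration is good to about 2 mm. The wrist camera is an equidistant fisheye: a pixel r from the principal point sees the ray r / f radians off the axis. A picture is of the moment at which its call begins: read the wrist's pose just before it. camera_params takes no time and is no camera call.
- hand_in(): hands the job in, once; it reports no verdict.
The state is a dict: "time": time; "q": joint angles; "joint_velocities": joint speeds; "joint_torque": joint torques, N m; "position": TCP position; "tool_rot": TCP orientation; "ft_force": force on the tool from outside, world axes, zero at the start; "moment": the same for the moment, N m; "grip_width": finger opening in m.
Only numpy, scipy, OpenCV 4.12 (cv2) and the standard library are available. Lean on these libraries where they do the work, as an engineer would, in place of code of your own. Each camera call takes 0.05 s, during which the arm holds its last target.

## Working session

There is one attempt and no reset: what is moved stays moved. The work goes in short steps, Python scripts to look and compute and a tool call to move; the robot and the scene stay as the last step left them, time stands still between calls to the robot, and variables do not carry over. Pictures are saved under pics/ and viewed, and the job is handed in when it is done.

Besides the shell and the picture viewer there is one more tool, called after "Request:" as a command line: name --argument value ..., lists and objects as JSON in quotes. send_rows: Moves the arm, as the interface text tells. Its arguments: {"type":"object","properties":{"steps":{"type":"array"},"gripper":{"type":"number"},"force":{"type":"number"}},"required":["steps"]}

```bash
mkdir -p pics; ls
python3 - <<'E'
from rig import *
import cv2,numpy as np
print(get_obs())
for n in ["scene","side","wrist"]:
    p=camera_params(n); print(n,p)
    im,d=camera(n); cv2.imwrite(f"pics/{n}0.png",im[:,:,::-1]); np.save(f"pics/{n}0_d.npy",d); np.save(f"pics/{n}0.npy",im)
E
```

```text
pics
{'time': 0.0, 'q': array([-1.78498767e-01,  5.28456446e-01,  1.43388338e+00, -2.60175432e-05,
        1.18140194e+00, -1.78450553e-01]), 'joint_velocities': array([-1.29861684e-03,  3.35418929e-04,  7.83147029e-04,  2.26528353e-05,
       -9.90442364e-04,  1.94478524e-03]), 'joint_torque': array([-5.45745443e-04, -4.40045428e+01, -1.76593530e+01,  6.32597599e-02,
        5.83207863e-02, -1.53719384e-04]), 'position': array([6.24274108e-01, 1.53727929e-04, 2.21583628e-01]), 'tool_rot': array([ 0.49956894,  0.50060941, -0.50044964,  0.49937086]), 'ft_force': array([-0.30808004, -0.70786573,  0.18585567]), 'moment': array([-0.04091957, -0.01107286, -0.04424977]), 'grip_width': 0.08703325666224225}
scene {'intrinsics': array([[482.34876329,   0.        , 259.39681959],
       [  0.        , 482.34876329, 189.74114068],
       [  0.        ,   0.        ,   1.        ]]), 'position': array([-0.14543178,  0.81768915,  0.83048516]), 'attitude': array([-0.36794922,  0.82917961, -0.38272232,  0.17492336])}
side {'intrinsics': array([[467.3842982 ,   0.        , 255.26872568],
       [  0.        , 467.3842982 , 180.81634961],
       [  0.        ,   0.        ,   1.        ]]), 'position': array([0.22937483, 1.1752832 , 0.69662017]), 'attitude': array([-0.11058841,  0.86368852, -0.48703073,  0.06792211])}
wrist {'intrinsics': array([[297.31863964,   0.        , 254.7929476 ],
       [  0.        , 297.31863964, 195.42404058],
       [  0.        ,   0.        ,   1.        ]]), 'T_tool_cam': array([[-1.84863882e-03, -2.81919156e-01,  9.59436383e-01,
        -1.61919859e-01],
       [ 9.99998283e-01, -4.00610451e-04,  1.80907866e-03,
        -2.72140022e-04],
       [-1.25653687e-04,  9.59438080e-01,  2.81919413e-01,
        -7.76777140e-02],
       [ 0.00000000e+00,  0.00000000e+00,  0.00000000e+00,
         1.00000000e+00]])}
```

View pics/scene0.png

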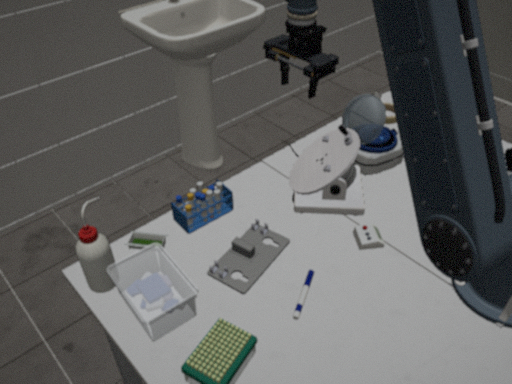

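View pics/side0.png

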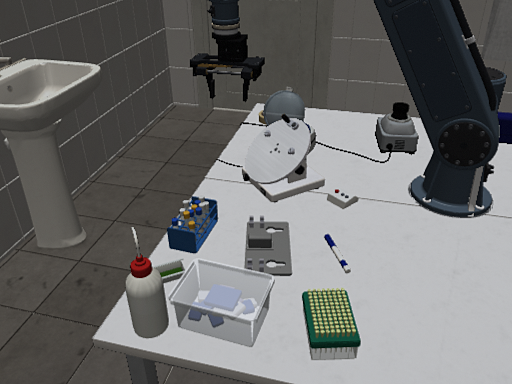

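View pics/wrist0.png

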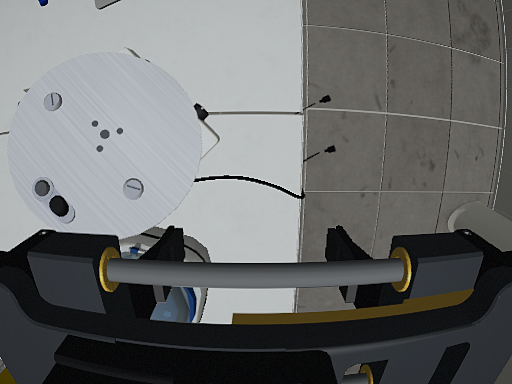

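```bash
cat > h.py <<'E'
import numpy as np, cv2
from scipy.spatial.transform import Rotation as R
from rig import *
def T_tool(o):
    T=np.eye(4);T[:3,:3]=R.from_quat(o["tool_rot"]).as_matrix();T[:3,3]=o["position"];return T
def camT(n,o=None):
    p=camera_params(n)
    if n=="wrist": return T_tool(o)@p["T_tool_cam"]
    T=np.eye(4);T[:3,:3]=R.from_quat(p["attitude"]).as_matrix();T[:3,3]=p["position"];return T
def rays(n,uv):
    K=camera_params(n)["intrinsics"];uv=np.atleast_2d(np.asarray(uv,float))
    a=(uv-K[:2,2])/[K[0,0],K[1,1]]
    if n!="wrist": return np.c_[a,np.ones(len(a))]
    r=np.linalg.norm(a,axis=1)+1e-12
    d=np.c_[a/r[:,None]*np.sin(r)[:,None],np.cos(r)]
    return d/d[:,2:3]
def pts(n,uv,depth,T):  # via depth
    uv=np.atleast_2d(uv); d=np.array([depth[int(round(v)),int(round(u))] for u,v in uv])
    return (rays(n,uv)*d[:,None])@T[:3,:3].T+T[:3,3]
def onplane(n,uv,T,p0,nrm):
    d=rays(n,uv)@T[:3,:3].T; t=((p0-T[:3,3])@nrm)/(d@nrm)
    return T[:3,3]+d*t[:,None]
E
python3 - <<'E'
from h import *
o=get_obs(); T=camT("wrist",o); print(T_tool(o).round(3))
d=np.load("pics/wrist0_d.npy"); im=np.load("pics/wrist0.npy")
# plane fit on disc
uv=np.array([(u,v) for u in range(30,185,4) for v in range(70,225,4) if (u-104)**2+(v-140)**2<80**2])
P=pts("wrist",uv,d,T); ok=np.ones(len(P),bool)
for i in range(6):
    c=P[ok].mean(0); n=np.linalg.svd(P[ok]-c)[2][2]; n*=np.sign(n[2]); r=(P-c)@n; ok=abs(r)<0.003
print("plane",c,n,ok.mean(),np.degrees(np.arccos(n[2])),"horiz",n[:2]/np.linalg.norm(n[:2]))
print(pts("wrist",[(104,134),(53,101),(133,188),(60,206),(42,188)],d,T))
for nm,b in [("scene",(190,200,310,310)),("side",(215,190,315,290))]:
    a=np.load(f"pics/{nm}0.npy")[b[1]:b[3],b[0]:b[2],::-1]
    cv2.imwrite(f"pics/{nm}0_h.png",cv2.resize(a,None,fx=6,fy=6,interpolation=cv2.INTER_CUBIC)[:600,:800])
a=im[40:250,0:220,::-1]; cv2.imwrite("pics/wrist0_disc.png",cv2.resize(a,None,fx=2.8,fy=2.8,interpolation=cv2.INTER_CUBIC))
E
```

```text
[[-0.002  1.     0.     0.624]
 [ 0.     0.    -1.     0.   ]
 [-1.    -0.002 -0.     0.222]
 [ 0.     0.     0.     1.   ]]
plane [0.47628023 0.05825371 0.11264933] [0.46258536 0.44374163 0.76753381] 0.9375 39.867059001818454 horiz [0.7216525 0.6922555]
[[0.47470391 0.06159712 0.11206629]
 [0.42888944 0.10018176 0.13521731]
 [0.51384669 0.01247081 0.13736776]
 [0.46882746 0.01261227 0.19181956]
 [0.43718227 0.02335636 0.17522747]]
```

View pics/scene0_h.png

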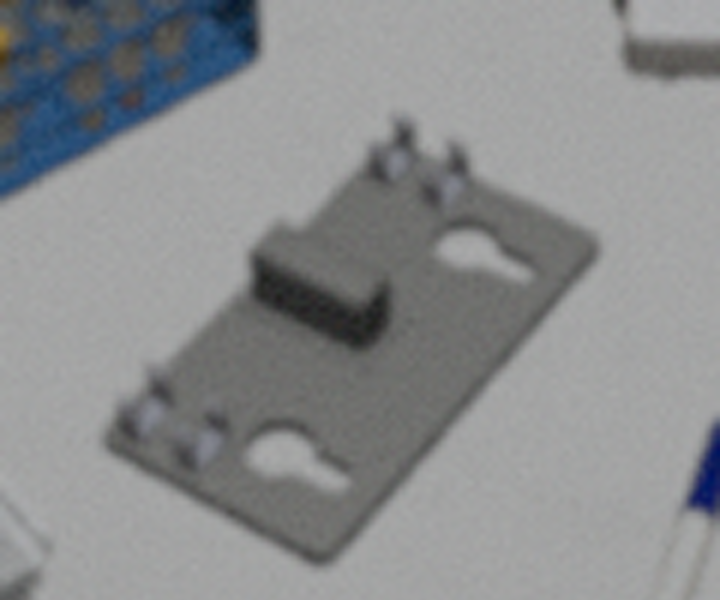

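View pics/side0_h.png

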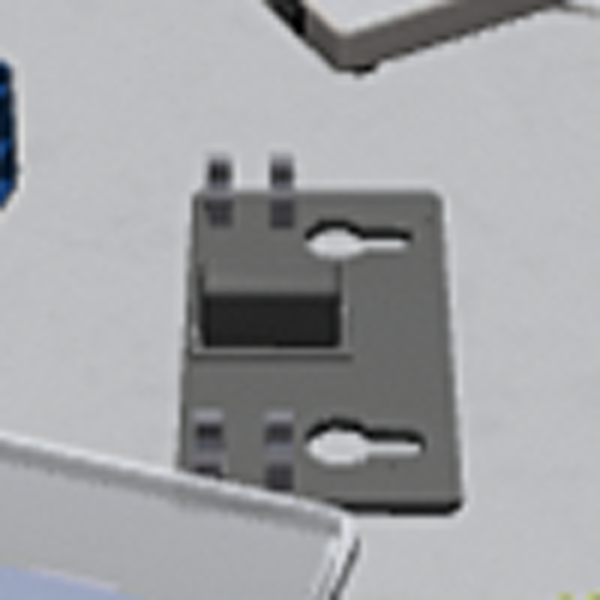

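View pics/wrist0_disc.png

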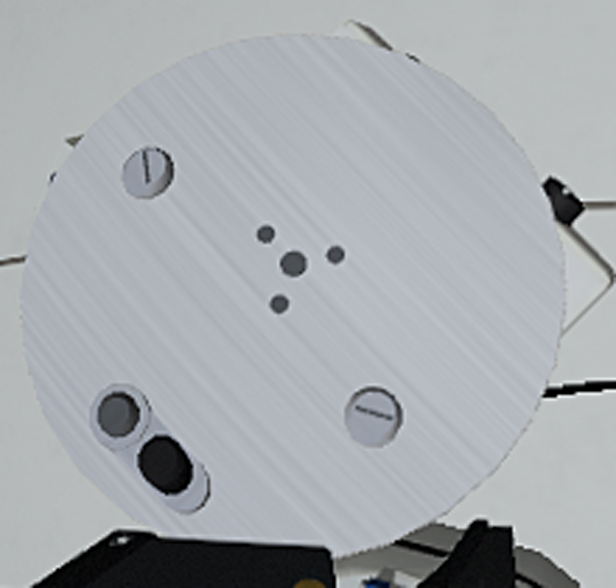

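Run:
```python
import rig; print([x for x in dir(rig) if not x.startswith("_")])
from h import *
for n in ["scene","side"]:
    im=np.load(f"pics/{n}0.npy");d=np.load(f"pics/{n}0_d.npy");T=camT(n)
    hsv=cv2.cvtColor(im,cv2.COLOR_RGB2HSV)
    m=((hsv[...,2]<150)&(hsv[...,1]<60)).astype(np.uint8)
    m=cv2.morphologyEx(m,cv2.MORPH_OPEN,np.ones((2,2)))
    k,lab,st,ce=cv2.connectedComponentsWithStats(m)
    l=lab[268,250] if n=="scene" else lab[245,280]
    print(n,st[l],ce[l])
    vv,uu=np.nonzero(lab==l); uv=np.c_[uu,vv]
    P=pts(n,uv,d,T)
    z=P[:,2]; print("z pct",np.percentile(z,[5,25,50,75,90,95,99]))
    pl=P[(z>0.0)&(z<0.012)]
    rect=cv2.minAreaRect((pl[:,:2]*1000).astype(np.float32)); print("plate rect",rect, "medz",np.median(pl[:,2]))
    top=P[(z>0.030)&(z<0.042)]; print("rib", len(top), cv2.minAreaRect((top[:,:2]*1000).astype(np.float32)),np.median(top[:,2]))
    # keyhole holes: bright blobs inside
    msk=(lab==l).astype(np.uint8)
    cs,hi=cv2.findContours(msk,cv2.RETR_CCOMP,cv2.CHAIN_APPROX_NONE)
    for c,hh in zip(cs,hi[0]):
        if hh[3]>=0 and cv2.contourArea(c)>15:
            q=c[:,0,:].astype(float); X=onplane(n,q,T,np.array([0,0,.006]),np.array([0,0,1.]))
            print("hole",cv2.contourArea(c),q.mean(0),cv2.minAreaRect((X[:,:2]*1000).astype(np.float32)))
```

```text
['Unreachable', 'camera', 'camera_params', 'get_obs', 'hand_in', 'hold_point_z']
scene [ 208  220   83   76 3083] [249.05708725 258.40771975]
z pct [-0.00040172  0.00413924  0.00577093  0.00751504  0.02062081  0.03297747
  0.037422  ]
plate rect ((425.7401428222656, 334.8868713378906), (108.29462432861328, 209.70555114746094), 13.797688484191895) medz 0.0054927777785277465
rib 180 ((443.1044006347656, 347.31134033203125), (50.97198486328125, 23.234960556030273), 15.81883716583252) 0.034939647380882344
hole 80.0 [239.85294118 277.79411765] ((391.59051513671875, 403.36334228515625), (20.29575538635254, 36.47311019897461), 86.88693237304688)
hole 63.5 [271.06060606 243.39393939] ((420.732421875, 283.1764221191406), (21.215110778808594, 36.617313385009766), 88.26446533203125)
side [ 245  217   48   60 2255] [268.69711752 248.14279379]
z pct [0.00067575 0.00504578 0.00635545 0.00893055 0.0282699  0.03558842
 0.08285065]
plate rect ((427.2120361328125, 337.9129943847656), (103.87073516845703, 210.988037109375), 13.650029182434082) medz 0.005876013708469907
rib 163 ((445.55767822265625, 349.58013916015625), (52.73041915893555, 22.394771575927734), 12.730857849121094) 0.03520709999845051
hole 78.0 [276.   265.25] ((393.7567443847656, 405.98614501953125), (44.016845703125, 19.70432472229004), 14.285017967224121)
hole 51.5 [274.75757576 231.3030303 ] ((422.7575378417969, 288.45233154296875), (38.85246276855469, 19.894628524780273), 14.172940254211426)
```

```bash
cat >> h.py <<'E'
from scipy.spatial.transform import Slerp
def plan(pos,Rm,vmax=3.5,amax=0.95,rot=True):
    """per-row deltas, tool axes, from the measured pose to target"""
    o=get_obs();T=T_tool(o);R0=R.from_matrix(T[:3,:3]);R1=R.from_matrix(Rm)
    a=np.degrees((R0.inv()*R1).magnitude())/6; L=np.linalg.norm(pos-T[:3,3])*100
    n=max(1,int(np.ceil(max(L/vmax,a/amax))))
    s=Slerp([0,1],R.concatenate([R0,R1]))
    print("L cm",L.round(2),"ang units",a.round(2),"rows",n)
    for i in range(n):
        A=s(i/n);B=s((i+1)/n);d=A.inv().apply((pos-T[:3,3])/n)*100
        rv=np.degrees((A.inv()*B).as_rotvec())/6
        print(i,[float(x) for x in np.r_[d,rv].round(2)])
def frame(x,y):
    x=np.array(x,float);x/=np.linalg.norm(x);y=np.array(y,float);y-=x*(x@y);y/=np.linalg.norm(y)
    return np.c_[x,y,np.cross(x,y)]
E
python3 - <<'E'
from h import *
a=np.radians(-76.3)
plan(np.array([.444,.348,.13]),frame([0,0,-1],[np.cos(a),np.sin(a),0]))
E
```

```text
L cm 40.25 ang units 12.72 rows 14
0 [0.66, -1.29, -2.48, 0.91, 0.0, 0.0]
1 [0.66, -1.52, -2.35, 0.91, 0.0, 0.0]
2 [0.66, -1.73, -2.2, 0.91, 0.0, 0.0]
3 [0.66, -1.94, -2.02, 0.91, 0.0, 0.0]
4 [0.66, -2.12, -1.83, 0.91, 0.0, 0.0]
5 [0.66, -2.28, -1.62, 0.91, 0.0, 0.0]
6 [0.66, -2.43, -1.39, 0.91, 0.0, 0.0]
7 [0.66, -2.55, -1.16, 0.91, 0.0, 0.0]
8 [0.66, -2.65, -0.91, 0.91, 0.0, 0.0]
9 [0.66, -2.72, -0.66, 0.91, 0.0, 0.0]
10 [0.66, -2.77, -0.39, 0.91, 0.0, 0.0]
11 [0.66, -2.8, -0.13, 0.91, 0.0, 0.0]
12 [0.66, -2.8, 0.14, 0.91, 0.0, 0.0]
13 [0.66, -2.77, 0.4, 0.91, 0.0, 0.0]
```

Request:
send_rows --steps '[[[0,-1.3,-2.5,0.91,0,0],[0,-1.5,-2.35,0.91,0,0],[0,-1.7,-2.2,0.91,0,0],[0,-1.9,-2.0,0.91,0,0],[0,-2.1,-1.8,0.91,0,0],[0,-2.3,-1.6,0.91,0,0],[0,-2.4,-1.4,0.91,0,0],[0,-2.55,-1.15,0.91,0,0]]]' --gripper 0

```text
time: 0.82
position: [0.5238, 0.2007, 0.2183]
tool_rot: [-0.655, -0.262, 0.658, -0.263]
ft_force: [-0.2, 0.6, -0.1]
grip_width: 0.087
```

Request:
send_rows --steps '[[[1,-2.65,-0.9,0.91,0,0],[1,-2.7,-0.65,0.91,0,0],[1,-2.8,-0.4,0.91,0,0],[1,-2.8,-0.1,0.91,0,0],[1,-2.8,0.1,0.91,0,0],[1,-2.8,0.4,0.91,0,0],[0,0,0,0,0,0]]]'

```text
time: 1.4
position: [0.4484, 0.3651, 0.1554]
tool_rot: [-0.703, -0.056, 0.706, -0.057]
ft_force: [-0.2, -0.1, 0.1]
grip_width: 0.0872
```

Run:
```python
from h import *
o=get_obs(); print(o["time"],o["q"].round(3)); T=T_tool(o);print(T.round(3))
im,d=camera("wrist"); cv2.imwrite("pics/wrist1.png",im[:,:,::-1]); np.save("pics/wrist1_d.npy",d); np.save("pics/wrist1.npy",im)
np.save("pics/wrist1_T.npy",camT("wrist",o))
```

```text
1.4 [4.900e-01 5.520e-01 1.614e+00 1.000e-03 9.800e-01 1.900e+00]
[[-0.004  0.159 -0.987  0.448]
 [-0.002 -0.987 -0.159  0.365]
 [-1.     0.001  0.004  0.155]
 [ 0.     0.     0.     1.   ]]
```

View pics/wrist1.png

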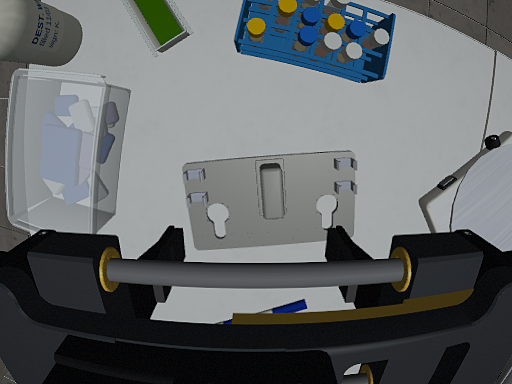

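Run:
```python
from h import *
im=np.load("pics/wrist1.npy"); a=im[140:260,170:370,::-1]
cv2.imwrite("pics/w1c.png",cv2.resize(a,None,fx=4,fy=4,interpolation=cv2.INTER_CUBIC))
```

```text
(no output)
```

View pics/w1c.png

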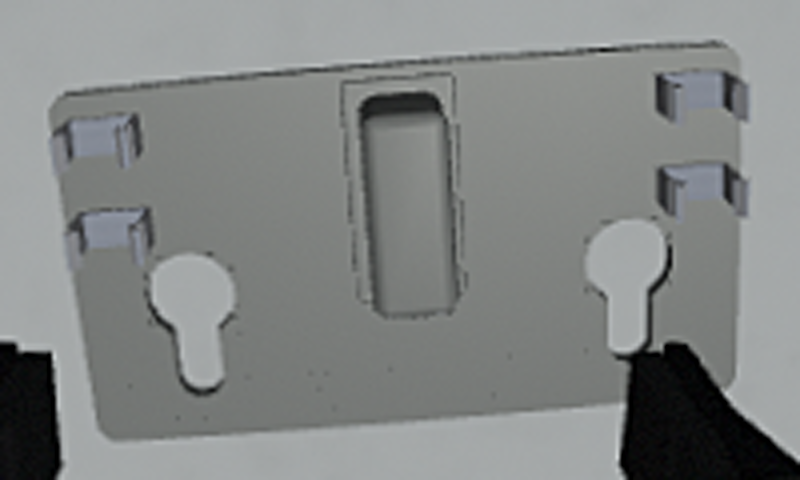

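Run:
```python
from h import *
im=np.load("pics/wrist1.npy");d=np.load("pics/wrist1_d.npy");T=np.load("pics/wrist1_T.npy")
vv,uu=np.mgrid[140:235,175:370]; uv=np.c_[uu.ravel(),vv.ravel()]
P=pts("wrist",uv,d,T); z=P[:,2]
rib=P[(z>.032)&(z<.042)&(abs(uv[:,0]-271)<25)]
r=cv2.minAreaRect((rib[:,:2]*1000).astype(np.float32)); print("rib",len(rib),r,np.median(rib[:,2]))
pl=P[(z>.003)&(z<.009)]; print("plate z",np.median(pl[:,2]),cv2.minAreaRect((pl[:,:2]*1000).astype(np.float32)))
g=cv2.cvtColor(im,cv2.COLOR_RGB2GRAY)
zero=np.array([0,0,1.])
for seed in [(218,213),(327,206)]:
    m=(g>165).astype(np.uint8); 
    x0,y0=seed[0]-18,seed[1]-18; sub=np.zeros_like(m); sub[y0:y0+46,x0:x0+36]=m[y0:y0+46,x0:x0+36]
    k,lab=cv2.connectedComponents(sub); c,_=cv2.findContours((lab==lab[seed[1],seed[0]]).astype(np.uint8),0,1)
    q=c[0][:,0].astype(float); X=onplane("wrist",q,T,np.array([0,0,.006]),zero)
    print("kh",len(q),cv2.minAreaRect((X[:,:2]*1000).astype(np.float32)), onplane("wrist",[seed],T,np.array([0,0,.006]),zero))
p=onplane("wrist",[(170+u/4,140+v/4) for u,v in [(192,293),(627,258)]],T,np.array([0,0,.006]),zero)
print("hole centres",p,np.linalg.norm(p[0]-p[1]))
yv=(p[1]-p[0])[:2]; yv/=np.linalg.norm(yv); xv=np.array([-yv[1],yv[0]]); 
if xv[0]>0: xv=-xv
print("x",xv,"ang",np.degrees(np.arctan2(-xv[1],-xv[0])),"rib centre from holes",p.mean(0)[:2]-26e-3*xv)
```

```text
rib 1086 ((446.5919494628906, 347.51226806640625), (53.37144470214844, 21.865774154663086), 13.73349380493164) 0.03530167691645508
plate z 0.005659097686216086 ((431.90838623046875, 343.57623291015625), (100.11559295654297, 190.27716064453125), 13.481359481811523)
kh 77 ((399.30804443359375, 399.77825927734375), (37.65447998046875, 21.516048431396484), 7.4260969161987305) [[0.40747213 0.40020363 0.006     ]]
kh 77 ((428.56451416015625, 280.27728271484375), (38.80254364013672, 21.017417907714844), 12.89537525177002) [[0.43495147 0.28062158 0.006     ]]
hole centres [[0.40717646 0.40016797 0.006     ]
 [0.43664166 0.28132738 0.006     ]] 0.12243889746733272
x [-0.9706114  -0.24065226] ang 13.925040418946967 rib centre from holes [0.44714496 0.34700464]
```

Run:
```python
from h import *
a=np.radians(-76.3)
plan(np.array([.4465,.3475,.0095]),frame([0,0,-1],[np.cos(a),np.sin(a),0]),vmax=2.5)
```

```text
L cm 14.75 ang units 0.73 rows 6
0 [2.44, 0.25, 0.09, -0.12, 0.0, -0.0]
1 [2.44, 0.25, 0.09, -0.12, 0.0, -0.0]
2 [2.44, 0.25, 0.1, -0.12, 0.0, -0.0]
3 [2.44, 0.25, 0.1, -0.12, 0.0, -0.0]
4 [2.44, 0.25, 0.1, -0.12, 0.0, -0.0]
5 [2.44, 0.25, 0.11, -0.12, 0.0, -0.0]
```

Request:
send_rows --steps '[[[2,0.75,0.25,-0.4,0,0],[2,0.75,0.3,-0.33,0,0],[2.5,0,0,0,0,0],[2.5,0,0,0,0,0],[2,0,0,0,0,0],[0,0,0,0,0,0]]]'

```text
time: 1.95
position: [0.4534, 0.3451, 0.0462]
tool_rot: [0.704, 0.089, -0.699, 0.09]
ft_force: [-0.5, -0.4, -0.2]
grip_width: 0.0871
```

Run:
```python
from h import *
a=np.radians(-76.3)
plan(np.array([.4465,.3475,.0095]),frame([0,0,-1],[np.cos(a),np.sin(a),0]),vmax=2.5)
o=get_obs(); print(T_tool(o).round(4))
```

```text
L cm 3.74 ang units 0.15 rows 2
0 [1.83, -0.21, 0.32, 0.06, -0.04, -0.01]
1 [1.83, -0.2, 0.31, 0.06, -0.04, -0.01]
[[ 8.500e-03  2.498e-01 -9.683e-01  4.534e-01]
 [-3.000e-04 -9.683e-01 -2.498e-01  3.451e-01]
 [-1.000e+00  2.400e-03 -8.200e-03  4.620e-02]
 [ 0.000e+00  0.000e+00  0.000e+00  1.000e+00]]
```

Request:
send_rows --steps '[[[1.5,-0.2,0.33,0.06,-0.04,0],[1.5,-0.2,0.3,0.06,-0.04,0],[0.6,0,0,0,0,0],[0,0,0,0,0,0]]]'

```text
time: 2.28
position: [0.451, 0.3451, 0.0118]
tool_rot: [0.703, 0.084, -0.701, 0.085]
ft_force: [-0.6, 0.7, 0.3]
grip_width: 0.0871
```

Run:
```python
from h import *
a=np.radians(-76.3)
plan(np.array([.4465,.3475,.0095]),frame([0,0,-1],[np.cos(a),np.sin(a),0]),vmax=2.5)
o=get_obs(); print(T_tool(o).round(4))
im,d=camera("wrist"); cv2.imwrite("pics/wrist2.png",im[:,:,::-1])
```

```text
L cm 0.57 ang units 0.04 rows 1
0 [0.23, -0.35, 0.38, 0.0, -0.04, -0.03]
[[ 0.0043  0.237  -0.9715  0.451 ]
 [-0.0017 -0.9715 -0.237   0.3451]
 [-1.      0.0027 -0.0037  0.0118]
 [ 0.      0.      0.      1.    ]]
```

View pics/wrist2.png

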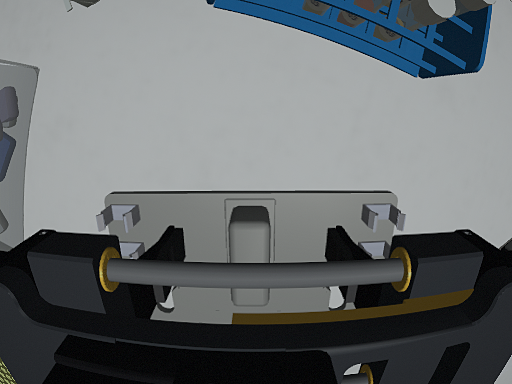

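Request:
send_rows --steps '[[[0.2,-0.4,0.4,0,0,0],[0,0,0,0,0,0],[0,0,0,0,0,0]]]'

```text
time: 2.58
position: [0.4489, 0.3488, 0.0134]
tool_rot: [0.706, 0.084, -0.698, 0.084]
ft_force: [-0.6, -0.2, 0.4]
grip_width: 0.0869
```

Run:
```python
from h import *
a=np.radians(-76.3)
plan(np.array([.4465,.3475,.0095]),frame([0,0,-1],[np.cos(a),np.sin(a),0]),vmax=2.5)
```

```text
L cm 0.48 ang units 0.1 rows 1
0 [0.39, 0.07, 0.27, -0.0, -0.1, -0.01]
```

Request:
send_rows --steps '[[[0.4,0.05,0.25,0,-0.1,0],[0,0,0,0,0,0]]]'

```text
time: 2.75
position: [0.4471, 0.3483, 0.0108]
tool_rot: [0.703, 0.084, -0.701, 0.085]
ft_force: [0.2, -0.3, -0.3]
grip_width: 0.0869
```

Run:
```python
from h import *
a=np.radians(-76.3)
for i in range(3): 
  plan(np.array([.4465,.3475,.0095]),frame([0,0,-1],[np.cos(a),np.sin(a),0]),vmax=2.5)
```

```text
L cm 0.16 ang units 0.02 rows 1
0 [0.13, 0.07, 0.08, 0.01, -0.02, -0.01]
L cm 0.16 ang units 0.02 rows 1
0 [0.13, 0.07, 0.08, 0.01, -0.02, -0.01]
L cm 0.16 ang units 0.02 rows 1
0 [0.13, 0.07, 0.08, 0.01, -0.02, -0.01]
```

Good; grip.

Request:
send_rows --steps '[[[0.1,0,0.05,0,0,0],[0,0,0,0,0,0],[0,0,0,0,0,0],[0,0,0,0,0,0],[0,0,0,0,0,0],[0,0,0,0,0,0],[0,0,0,0,0,0],[0,0,0,0,0,0]]]' --gripper 1 --force 45

```text
time: 3.42
position: [0.4468, 0.3484, 0.0099]
tool_rot: [0.703, 0.085, -0.701, 0.085]
ft_force: [0.5, 0.3, -1.4]
grip_width: 0.0417
```

Request:
send_rows --steps '[[[0,0,0,0,0,0],[0,0,0,0,0,0],[0,0,0,0,0,0]]]'

```text
time: 3.67
position: [0.4468, 0.3482, 0.0099]
tool_rot: [0.703, 0.085, -0.701, 0.085]
ft_force: [-1.3, 0.7, 2.2]
grip_width: 0.0222
```

Request:
send_rows --steps '[[[0,0,0,0,0,0],[-1,0,0,0,0,0],[-2,0,0,0,0,0],[-3,0,0,0,0,0],[-3,0,0,0,0,0],[-3,0,0,0,0,0],[-3,0,0,0,0,0],[-3,0,0,0,0,0]]]'

```text
time: 4.33
position: [0.4395, 0.3448, 0.1902]
tool_rot: [-0.694, -0.081, 0.709, -0.088]
ft_force: [-0.8, 0.4, -2.2]
grip_width: 0.0216
```

Run:
```python
from h import *
o=get_obs();print(o["position"],o["grip_width"],o["ft_force"])
im,d=camera("wrist"); cv2.imwrite("pics/wrist3.png",im[:,:,::-1]); np.save("pics/wrist3.npy",im);np.save("pics/wrist3_d.npy",d); np.save("pics/wrist3_T.npy",T_tool(o))
# disc from first wrist picture (tool at start pose)
T0=np.eye(4);T0[:3,:3]=R.from_quat([0.49956894,0.50060941,-0.50044964,0.49937086]).as_matrix();T0[:3,3]=[6.24274108e-01,1.53727929e-04,2.21583628e-01]
T=T0@camera_params("wrist")["T_tool_cam"]
im=np.load("pics/wrist0.npy")
c=np.array([0.47628023,0.05825371,0.11264933]);n=np.array([0.46258536,0.44374163,0.76753381])
# 2.8x crop at (0,40)
f=lambda u,v:(u/2.8-.18,40+v/2.8-.18)
tops=onplane("wrist",[f(147,170),f(373,416)],T,c+n*.0145,n)-n*.0145
ctr=onplane("wrist",[f(293,264)],T,c,n)[0]
lug=onplane("wrist",[f(164,465)],T,c+n*.038,n)[0]-n*.038
print("screw feet",tops,"dist",np.linalg.norm(tops[0]-tops[1]),"ctr",ctr,"lugfoot",lug)
y=(tops[1]-tops[0]);y/=np.linalg.norm(y);x=np.cross(y,n);x/=np.linalg.norm(x)
print("x",x,"y",y); D=np.c_[x,y,n]
o=tops.mean(0)-.020*x; print("origin",o,"ctr in disc",D.T@(ctr-o),"lug in disc",D.T@(lug-o))
# disc outline check by ellipse of depth pixels
d=np.load("pics/wrist0_d.npy")
vv,uu=np.mgrid[40:232,0:220];uv=np.c_[uu.ravel(),vv.ravel()];P=pts("wrist",uv,d,T);q=(P-o)@D
s=(abs(q[:,2])<.006)&(np.hypot(q[:,0],q[:,1])<.14);e=cv2.minEnclosingCircle((q[s,:2]*1000).astype(np.float32));print(e,np.percentile(q[s,:2],[0.5,99.5],axis=0))
np.savez("disc.npz",D=D,o=o)
```

```text
[0.43954546 0.3447609  0.19021731] 0.02159560043583731 [-0.81654129  0.35280686 -2.20069534]
screw feet [[0.42117983 0.09432261 0.12500497]
 [0.50609828 0.00542938 0.12521811]] dist 0.1229357335366613 ctr [0.4744147  0.06150463 0.11189418] lugfoot [ 0.45023908 -0.00373888  0.16418445]
x [-0.55576302 -0.52937569  0.64100612] y [ 0.69075484 -0.72308696  0.00173375]
origin [0.47475431 0.06046351 0.11229142] ctr in disc [-6.17035368e-04 -9.88097583e-04  1.60372154e-17] lug in disc [8.08755878e-02 2.95798636e-02 2.49867843e-17]
((-0.9852278828620911, -1.8179945945739746), 105.57330322265625) [[-0.09956396 -0.10021948]
 [ 0.10028072  0.09952643]]
```

View pics/wrist3.png

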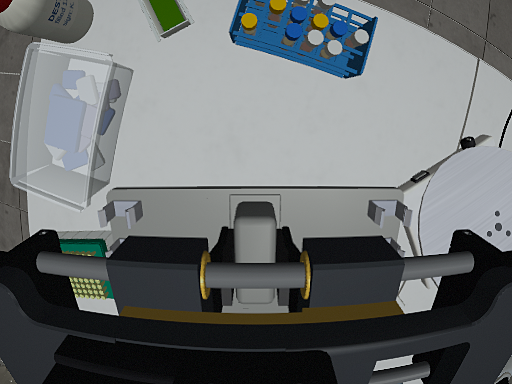

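```bash
cat >> h.py <<'E'
def plate_in_tool(d):
    C=camera_params("wrist")["T_tool_cam"]
    vv,uu=np.mgrid[180:228,100:410];uv=np.c_[uu.ravel(),vv.ravel()]
    P=pts("wrist",uv,d,C)
    s=(abs(P[:,0]-.004)<.008)&(P[:,0]!=0)
    for i in range(5):
        A=np.c_[P[s,1:],np.ones(s.sum())];k=np.linalg.lstsq(A,P[s,0],rcond=None)[0]
        r=P[:,0]-np.c_[P[:,1:],np.ones(len(P))]@k; s=abs(r)<.002
    e=P[s]; 
    print("front x=%.4f + %.4f*y + %.4f*z"%(k[2],k[0],k[1]),"n",s.sum(),"y",np.percentile(e[:,1],[.5,99.5]).round(4),"zmin",np.percentile(e[:,2],[.2,1,2]).round(4))
    # rear edge line
    for y in (-.06,-.03,.03,.06):
        t=e[abs(e[:,1]-y)<.004]; print(y,"edge z",t[:,2].min().round(4) if len(t) else None)
E
python3 - <<'E'
from h import *
plate_in_tool(np.load("pics/wrist3_d.npy"))
E
```

```text
front x=0.0042 + 0.0012*y + 0.0009*z n 9485 y [-0.093   0.0929] zmin [-0.0335 -0.0333 -0.0331]
-0.06 edge z -0.0335
-0.03 edge z -0.0334
0.03 edge z -0.0334
0.06 edge z -0.0336
```

```bash
cat >> h.py <<'E'
def disc():
    z=np.load("disc.npz");D=z["D"];o=z["o"];return o,D
HT=np.array([-.0185,0,.0102]) # TCP in holder
def tgt(x,y,h):
    o,D=disc(); return o+D@(np.array([x,y,h])+HT), np.c_[-D[:,2],D[:,1],D[:,0]]
def where():
    o,D=disc(); ob=get_obs();T=T_tool(ob)
    p=(D.T@(T[:3,3]-o)-HT)*1000; Rm=tgt(0,0,0)[1]
    e=np.degrees(R.from_matrix(Rm.T@T[:3,:3]).as_rotvec())
    print("t",round(ob["time"],2),"holder in disc mm",p.round(1),"rot err deg(tool)",e.round(2),"F disc",(D.T@ob["ft_force"]).round(1),"grip",round(ob["grip_width"]*1000,1),"q",ob["q"].round(2))
E
python3 - <<'E'
from h import *
p,Rm=tgt(.012,0,.15);print(p,Rm.round(3));plan(p,Rm)
E
```

```text
[0.55247295 0.13499186 0.23108379] [[-0.463  0.691 -0.556]
 [-0.444 -0.723 -0.529]
 [-0.768  0.002  0.641]]
L cm 24.09 ang units 8.16 rows 9
0 [-0.38, 2.58, -0.62, -0.53, -0.71, 0.19]
1 [-0.37, 2.61, -0.44, -0.53, -0.71, 0.19]
2 [-0.34, 2.64, -0.27, -0.53, -0.71, 0.19]
3 [-0.3, 2.66, -0.1, -0.53, -0.71, 0.19]
4 [-0.25, 2.66, 0.07, -0.53, -0.71, 0.19]
5 [-0.18, 2.66, 0.23, -0.53, -0.71, 0.19]
6 [-0.11, 2.65, 0.39, -0.53, -0.71, 0.19]
7 [-0.02, 2.62, 0.54, -0.53, -0.71, 0.19]
8 [0.08, 2.59, 0.68, -0.53, -0.71, 0.19]
```

Request:
send_rows --steps '[[[-1.5,2.6,-0.6,-0.53,-0.71,0.19],[-1.5,2.6,-0.45,-0.53,-0.71,0.19],[-1.3,2.6,-0.3,-0.53,-0.71,0.19],[-1,2.65,-0.1,-0.53,-0.71,0.19],[-0.5,2.65,0.1,-0.53,-0.71,0.19],[-0.2,2.65,0.2,-0.53,-0.71,0.19]]]'

```text
time: 4.88
position: [0.517, 0.2077, 0.2719]
tool_rot: [-0.5, -0.142, 0.812, -0.266]
ft_force: [1.0, 0.7, -2.5]
grip_width: 0.0219
```

Run:
```python
from h import *
where();p,Rm=tgt(.012,0,.12);plan(p,Rm)
```

```text
t 4.88 holder in disc mm [ 19.4 -77.  197.2] rot err deg(tool) [ 8.29 12.31 -3.24] F disc [-2.5  0.2 -1.1] grip 21.9 q [ 0.28  0.61  1.23 -0.18  1.75  1.26]
L cm 10.93 ang units 2.53 rows 4
0 [1.85, 2.01, -0.06, -0.35, -0.51, 0.13]
1 [1.87, 1.99, -0.09, -0.35, -0.51, 0.13]
2 [1.89, 1.97, -0.12, -0.35, -0.51, 0.13]
3 [1.91, 1.95, -0.15, -0.35, -0.51, 0.13]
```

Request:
send_rows --steps '[[[1.5,2.0,-0.1,-0.35,-0.51,0.13],[1.5,2.0,-0.1,-0.35,-0.51,0.13],[1.5,2.0,-0.1,-0.35,-0.51,0.13],[1.5,1.9,-0.15,-0.35,-0.51,0.13],[0,0,0,0,0,0]]]'

```text
time: 5.3
position: [0.5523, 0.1213, 0.2191]
tool_rot: [-0.394, -0.159, 0.839, -0.339]
ft_force: [-0.5, 0.9, -4.5]
grip_width: 0.0217
```

Run:
```python
from h import *
where();p,Rm=tgt(.012,0,.06);plan(p,Rm,vmax=2)
```

```text
t 5.3 holder in disc mm [ 11.6   9.8 134.6] rot err deg(tool) [-0.32  0.11  0.13] F disc [-3.  -1.  -3.3] grip 21.7 q [ 0.2   0.76  1.17 -0.36  1.8   1.03]
L cm 7.53 ang units 0.06 rows 4
0 [1.86, -0.25, 0.01, 0.01, -0.0, -0.01]
1 [1.86, -0.25, 0.01, 0.01, -0.0, -0.01]
2 [1.86, -0.25, 0.01, 0.01, -0.0, -0.01]
3 [1.87, -0.25, 0.01, 0.01, -0.0, -0.01]
```

Request:
send_rows --steps '[[[1.8,-0.4,0,0,0,0],[1.8,-0.4,0,0,0,0],[1.8,-0.1,0,0,0,0],[1.5,0,0,0,0,0],[0,0,0,0,0,0],[0,0,0,0,0,0]]]'

```text
time: 5.8
position: [0.5133, 0.0992, 0.163]
tool_rot: [-0.398, -0.161, 0.838, -0.336]
ft_force: [0.9, -0.8, -2.5]
grip_width: 0.0215
```

Run:
```python
from h import *
where();p,Rm=tgt(.012,0,.03);plan(p,Rm,vmax=2)
o=get_obs()
for n in ("wrist","side","scene"):
    im,d=camera(n); cv2.imwrite(f"pics/{n}4.png",im[:,:,::-1]); np.save(f"pics/{n}4.npy",im);np.save(f"pics/{n}4_d.npy",d)
plate_in_tool(np.load("pics/wrist4_d.npy")); np.save("pics/wrist4_T.npy",T_tool(o))
```

```text
t 5.8 holder in disc mm [ 9.1 -1.4 63.7] rot err deg(tool) [-0.13  0.72 -0.16] F disc [-1.7  1.2 -1.8] grip 21.5 q [ 0.18  0.76  1.35 -0.35  1.63  1.08]
L cm 3.39 ang units 0.13 rows 2
0 [1.68, 0.07, 0.17, 0.01, -0.06, 0.01]
1 [1.69, 0.07, 0.16, 0.01, -0.06, 0.01]
front x=0.0043 + -0.0000*y + 0.0021*z n 9481 y [-0.093   0.0929] zmin [-0.0339 -0.0337 -0.0335]
-0.06 edge z -0.034
-0.03 edge z -0.0337
0.03 edge z -0.0338
0.06 edge z -0.034
```

View pics/wrist4.png

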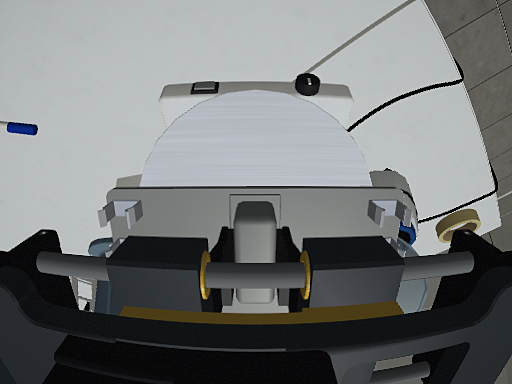

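View pics/side4.png

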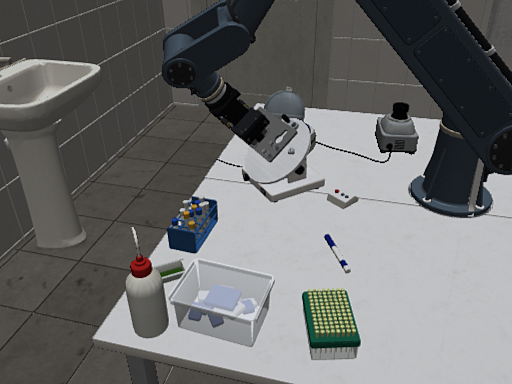

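View pics/scene4.png

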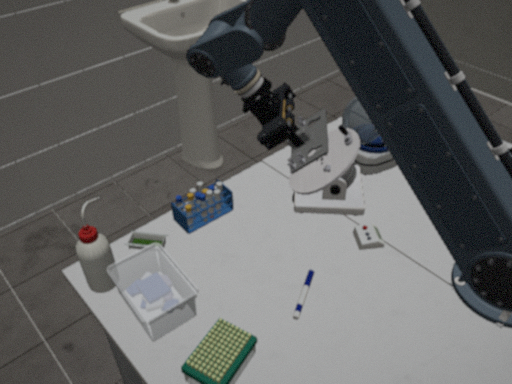

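```bash
cat >> h.py <<'E'
from scipy.optimize import least_squares
def rimcheck(d,Tt,u0=140,u1=375,v0=80,v1=186):
    o,D=disc(); T=Tt@camera_params("wrist")["T_tool_cam"]
    vv,uu=np.mgrid[v0:v1,u0:u1];uv=np.c_[uu.ravel(),vv.ravel()];P=pts("wrist",uv,d,T);q=(P-o)@D*1000
    m=((abs(q[:,2])<5)&(np.hypot(q[:,0],q[:,1])<115)).reshape(vv.shape)
    zs=q[m.ravel()]; A=np.c_[zs[:,:2],np.ones(len(zs))];k=np.linalg.lstsq(A,zs[:,2],rcond=None)[0]
    print("plane z mm at 0:",k[2].round(2),"slopes",k[:2].round(4))
    E=[]
    for j in range(m.shape[1]):
        i=np.nonzero(m[:,j])[0]
        if len(i)>5: E.append((u0+j,v0+i[0]-.5))
    X=(onplane("wrist",np.array(E),T,o,D[:,2])-o)@D*1000
    X=X[abs(X[:,1])<90]
    f=lambda c:np.hypot(X[:,0]-c[0],X[:,1]-c[1])-105
    s=least_squares(f,[0,0],loss="soft_l1");print("disc centre by rim, mm",s.x.round(2),"res",np.abs(f(s.x)).mean().round(2),len(X))
E
python3 - <<'E'
from h import *
rimcheck(np.load("pics/wrist4_d.npy"),np.load("pics/wrist4_T.npy"))
E
```

```text
plane z mm at 0: -0.38 slopes [0.0005 0.0002]
disc centre by rim, mm [-0.21 -0.99] res 0.3 214
```

Run:
```python
from h import *
z=np.load("disc.npz");D=z["D"];o=z["o"]-.0007*D[:,1]-.0003*D[:,2];np.savez("disc.npz",D=D,o=o)
where();p,Rm=tgt(.012,0,.025);plan(p,Rm,vmax=2)
```

```text
t 5.95 holder in disc mm [ 8.7 -0.  65. ] rot err deg(tool) [-0.11  0.8  -0.07] F disc [-1.4  0.3 -0.5] grip 21.3 q [ 0.18  0.76  1.34 -0.35  1.63  1.08]
L cm 4.01 ang units 0.14 rows 3
0 [1.33, 0.0, 0.13, 0.01, -0.04, 0.0]
1 [1.33, 0.0, 0.12, 0.01, -0.04, 0.0]
2 [1.33, 0.0, 0.12, 0.01, -0.04, 0.0]
```

Request:
send_rows --steps '[[[1.2,0,0.15,0,-0.04,0],[1.2,0,0.12,0,-0.04,0],[1.2,0,0.12,0,-0.04,0],[0,0,0,0,0,0],[0,0,0,0,0,0]]]'

```text
time: 6.37
position: [0.4985, 0.0823, 0.1388]
tool_rot: [-0.398, -0.157, 0.838, -0.338]
ft_force: [-0.5, 0.7, -2.2]
grip_width: 0.0217
```

Run:
```python
from h import *
where();p,Rm=tgt(.012,0,.02);plan(p,Rm,vmax=2)
o=get_obs()
im,d=camera("wrist");rimcheck(d,T_tool(o));plate_in_tool(d)
```

```text
t 6.37 holder in disc mm [10.8  1.4 31.1] rot err deg(tool) [0.04 0.59 0.27] F disc [-1.6 -0.8 -1.6] grip 21.7 q [ 0.16  0.77  1.42 -0.37  1.55  1.09]
L cm 1.12 ang units 0.11 rows 1
0 [1.11, -0.14, 0.13, -0.01, -0.1, -0.04]
plane z mm at 0: -0.12 slopes [0.0002 0.0002]
disc centre by rim, mm [-0.15 -0.3 ] res 0.29 235
front x=0.0042 + 0.0003*y + 0.0016*z n 9481 y [-0.0929  0.0927] zmin [-0.0339 -0.0336 -0.0334]
-0.06 edge z -0.0337
-0.03 edge z -0.0338
0.03 edge z -0.0339
0.06 edge z -0.0341
```

Request:
send_rows --steps '[[[0.6,-0.1,0.1,0,-0.08,-0.03],[0.5,-0.05,0.05,0,0,0],[0,0,0,0,0,0]]]'

```text
time: 6.67
position: [0.4925, 0.078, 0.1315]
tool_rot: [-0.396, -0.156, 0.839, -0.338]
ft_force: [-0.8, -0.3, -2.2]
grip_width: 0.0219
```

Run:
```python
from h import *
where();p,Rm=tgt(.012,0,.02);plan(p,Rm,vmax=2)
```

```text
t 6.67 holder in disc mm [11.6  0.3 20.9] rot err deg(tool) [0.1  0.24 0.17] F disc [-0.8 -0.3 -2.2] grip 21.9 q [ 0.16  0.78  1.43 -0.37  1.53  1.1 ]
L cm 0.1 ang units 0.05 rows 1
0 [0.09, -0.03, 0.04, -0.02, -0.04, -0.03]
```

Aligned; lower over the heads.

Request:
send_rows --steps '[[[0.4,0,0.05,0,-0.04,-0.02],[0.4,0,0.03,0,0,0],[0,0,0,0,0,0]]]'

```text
time: 6.92
position: [0.4885, 0.0739, 0.1254]
tool_rot: [-0.394, -0.156, 0.84, -0.338]
ft_force: [-0.2, 0.1, -2.1]
grip_width: 0.0216
```

Run:
```python
from h import *
where();p,Rm=tgt(.012,0,.006);plan(p,Rm,vmax=2)
```

```text
t 6.92 holder in disc mm [12.2  0.5 12.5] rot err deg(tool) [0.1  0.03 0.08] F disc [-1.3 -0.2 -1.6] grip 21.6 q [ 0.15  0.78  1.45 -0.38  1.51  1.1 ]
L cm 0.65 ang units 0.02 rows 1
0 [0.65, -0.05, -0.02, -0.02, -0.01, -0.01]
```

Request:
send_rows --steps '[[[0.4,-0.05,0,0,0,0],[0.4,0,0,0,0,0],[0.2,0,0,0,0,0],[0,0,0,0,0,0]]]'

```text
time: 7.25
position: [0.483, 0.0693, 0.1169]
tool_rot: [-0.394, -0.156, 0.84, -0.338]
ft_force: [-0.5, -0.2, -2.5]
grip_width: 0.022
```

Run:
```python
from h import *
where();p,Rm=tgt(.012,0,.001);plan(p,Rm,vmax=2)
o=get_obs()
im,d=camera("wrist");cv2.imwrite("pics/wrist5.png",im[:,:,::-1]);rimcheck(d,T_tool(o));plate_in_tool(d)
im,d=camera("scene");cv2.imwrite("pics/scene5.png",cv2.resize(im[90:240,250:400,::-1],None,fx=4,fy=4))
```

```text
t 7.25 holder in disc mm [12.2  0.   1.4] rot err deg(tool) [0.11 0.04 0.08] F disc [-1.2 -0.2 -2.2] grip 22.0 q [ 0.15  0.79  1.47 -0.38  1.49  1.11]
L cm 0.04 ang units 0.02 rows 1
0 [0.04, -0.0, -0.02, -0.02, -0.01, -0.01]
plane z mm at 0: -0.09 slopes [0.0003 0.0002]
disc centre by rim, mm [ 0.4  -0.36] res 0.75 235
front x=0.0042 + 0.0002*y + 0.0008*z n 9439 y [-0.0931  0.0928] zmin [-0.0339 -0.0336 -0.0334]
-0.06 edge z -0.0339
-0.03 edge z -0.0335
0.03 edge z -0.0337
0.06 edge z -0.0341
```

View pics/scene5.png

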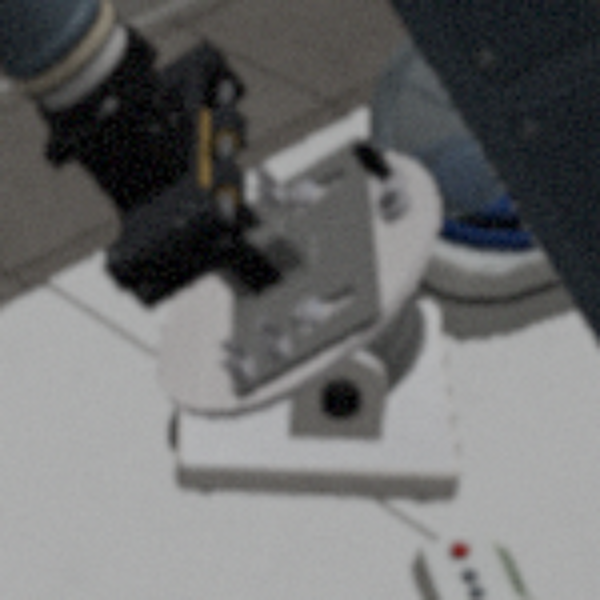

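Request:
send_rows --steps '[[[0.05,0,-0.6,0,0,0],[0,0,-0.6,0,0,0],[0,0,0,0,0,0]]]'

```text
time: 7.6
position: [0.4911, 0.0762, 0.1087]
tool_rot: [-0.396, -0.156, 0.84, -0.338]
ft_force: [0.3, 0.3, -2.3]
grip_width: 0.0218
```

Run:
```python
from h import *
where();p,Rm=tgt(-.014,0,.0005);plan(p,Rm,vmax=2)
```

```text
t 7.6 holder in disc mm [-1.3  0.6  1.9] rot err deg(tool) [0.17 0.18 0.13] F disc [-1.8 -0.  -1.5] grip 21.8 q [ 0.16  0.81  1.45 -0.38  1.49  1.12]
L cm 1.28 ang units 0.05 rows 1
0 [0.14, -0.07, -1.27, -0.03, -0.03, -0.02]
```

Request:
send_rows --steps '[[[0.1,-0.05,-0.5,-0.02,-0.02,-0.02],[0.05,0,-0.5,0,0,0],[0,0,-0.1,0,0,0],[0,0,0,0,0,0]]]'

```text
time: 7.93
position: [0.4974, 0.0829, 0.0989]
tool_rot: [-0.394, -0.157, 0.84, -0.338]
ft_force: [-0.3, 0.2, -2.9]
grip_width: 0.0216
```

Run:
```python
from h import *
where();p,Rm=tgt(-.014,0,.0005);plan(p,Rm,vmax=2)
```

```text
t 7.93 holder in disc mm [-14.6   0.1   0.3] rot err deg(tool) [-0.    0.06  0.04] F disc [-1.8 -0.3 -2.3] grip 21.6 q [ 0.16  0.83  1.42 -0.37  1.49  1.12]
L cm 0.06 ang units 0.01 rows 1
0 [-0.02, -0.01, 0.06, 0.0, -0.01, -0.01]
```

Request:
send_rows --steps '[[[0.1,0,-0.3,0,0,0],[0.1,0,-0.3,0,0,0]]]'

```text
time: 8.1
position: [0.4976, 0.0831, 0.0984]
tool_rot: [-0.389, -0.154, 0.843, -0.339]
ft_force: [-2.2, -1.4, 12.5]
grip_width: 0.0212
```

Run:
```python
from h import *
where()
o=get_obs()
im,d=camera("wrist");rimcheck(d,T_tool(o));plate_in_tool(d)
where()
```

```text
t 8.1 holder in disc mm [-15.1   0.1   0.1] rot err deg(tool) [ 0.05 -0.69  0.06] F disc [ 9.9 -0.4  7.9] grip 21.2 q [ 0.17  0.84  1.42 -0.38  1.51  1.12]
plane z mm at 0: 0.1 slopes [0.0036 0.0004]
disc centre by rim, mm [-0.36 -0.39] res 0.23 235
front x=0.0043 + 0.0009*y + 0.0105*z n 9505 y [-0.0931  0.0929] zmin [-0.034  -0.0337 -0.0335]
-0.06 edge z -0.0337
-0.03 edge z -0.0336
0.03 edge z -0.0339
0.06 edge z -0.0342
t 8.15 holder in disc mm [-15.1   0.1   0.1] rot err deg(tool) [ 0.05 -0.7   0.06] F disc [ 8.1 -0.5  5.2] grip 21.6 q [ 0.17  0.84  1.42 -0.38  1.51  1.12]
```

Request:
send_rows --steps '[[[0,0,0,0,0,0],[0,0,0,0,0,0],[0,0,0,0,0,0],[0,0,0,0,0,0],[0,0,0,0,0,0],[0,0,0,0,0,0],[0,0,0,0,0,0],[0,0,0,0,0,0]]]' --gripper 0.35

```text
time: 8.82
position: [0.4976, 0.0825, 0.1003]
tool_rot: [-0.388, -0.153, 0.843, -0.339]
ft_force: [0.5, 0.1, -0.9]
grip_width: 0.0557
```

Run:
```python
from h import *
where()
```

```text
t 8.82 holder in disc mm [-13.6   0.5   1.3] rot err deg(tool) [ 0.11 -0.82  0.13] F disc [-0.9  0.2 -0.4] grip 55.7 q [ 0.17  0.84  1.42 -0.38  1.51  1.12]
```

Request:
send_rows --steps '[[[-1,0,0,0,0,0],[-2,0,0,0,0,0],[-2.5,0,0,0,0,0],[-2.5,0,0,0,0,0],[-1,0,0,0,0,0],[0,0,0,0,0,0]]]'

```text
time: 9.32
position: [0.5415, 0.1259, 0.1725]
tool_rot: [-0.386, -0.154, 0.844, -0.338]
ft_force: [-0.2, 0.4, -0.3]
grip_width: 0.0564
```

Run:
```python
from h import *
where(); o=get_obs(); np.save("pics/wrist6_T.npy",T_tool(o))
for n in ("wrist","side","scene"):
    im,d=camera(n); np.save(f"pics/{n}6.npy",im);np.save(f"pics/{n}6_d.npy",d)
    b={"wrist":(0,512,0,384),"side":(220,340,90,210),"scene":(260,400,100,220)}[n]
    s=1 if n=="wrist" else 4
    cv2.imwrite(f"pics/{n}6.png",cv2.resize(im[b[2]:b[3],b[0]:b[1],::-1],None,fx=s,fy=s,interpolation=cv2.INTER_CUBIC))
```

```text
t 9.32 holder in disc mm [-14.6  -0.4  96.2] rot err deg(tool) [ 0.04 -0.99 -0.05] F disc [-0.3 -0.4 -0.1] grip 56.4 q [ 0.22  0.81  1.22 -0.35  1.74  1.08]
```

View pics/wrist6.png

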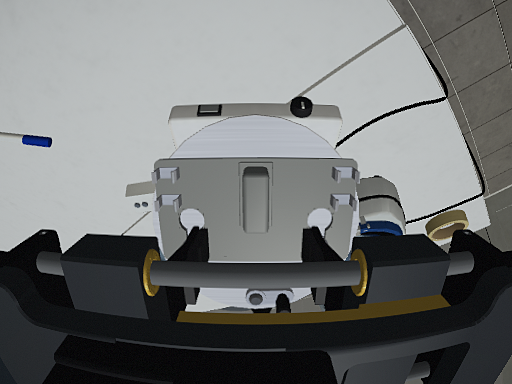

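View pics/scene6.png

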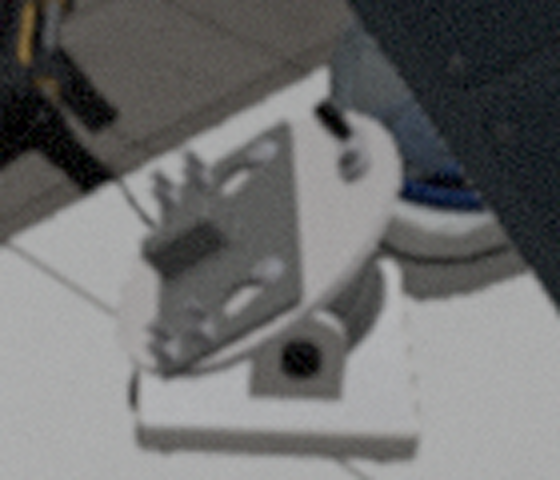

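Run:
```python
from h import *
o,D=disc()
q=np.array([[0.43718227,0.02335636,0.17522747],[0.46882746,0.01261227,0.19181956]]);print("pivot, lugtop in disc mm",((q-o)@D*1000).round(1))
Tt=np.load("pics/wrist6_T.npy");C=camera_params("wrist")["T_tool_cam"];d=np.load("pics/wrist6_d.npy")
vv,uu=np.mgrid[150:320,150:365];uv=np.c_[uu.ravel(),vv.ravel()];P=(pts("wrist",uv,d,Tt@C)-o)@D*1000
s=(abs(P[:,2]-6)<2)&(uv[:,1]<232);e=P[s]
k=np.linalg.lstsq(np.c_[e[:,:2],np.ones(len(e))],e[:,2],rcond=None)[0];print("plate z=",k.round(4))
print("x min by y",[ (y,e[abs(e[:,1]-y)<4][:,0].min().round(1)) for y in(-80,-50,-25,25,50,80)],"y range",np.percentile(e[:,1],[.2,99.8]).round(1))
l=P[(P[:,2]>25)&(P[:,0]>45)&(P[:,2]<45)&(abs(P[:,1]-15)<40)];print("lug",len(l),l.min(0) if len(l) else'',l.max(0) if len(l) else '', np.median(l,axis=0))
l=P[(P[:,2]>12)&(P[:,0]>70)&(P[:,2]<24)&(abs(P[:,1])<12)];print("pivot",len(l),l.mean(0),l.max(0))
```

```text
pivot, lugtop in disc mm [[80.9  1.7 14.8]
 [79.6 31.3 37.4]]
plate z= [4.0000e-04 2.0000e-04 5.9825e+00]
x min by y [(-80, np.float64(-67.4)), (-50, np.float64(-67.4)), (-25, np.float64(-67.4)), (25, np.float64(-67.2)), (50, np.float64(-66.8)), (80, np.float64(-67.2))] y range [-94.5  94.1]
lug 154 [71.96165795 20.30652521 25.02583963] [79.77904164 34.31085734 38.85175889] [74.69789326 27.0749547  33.94170637]
pivot 110 [79.37603671 -0.1109226  13.87262883] [88.41801334  6.97254431 15.75137129]
```

```bash
cat >> h.py <<'E'
def tgtT(x,y,z): return tgt(x-HT[0],y-HT[1],z-HT[2])
def whereT():
    o,D=disc(); ob=get_obs();T=T_tool(ob);e=np.degrees(R.from_matrix(tgt(0,0,0)[1].T@T[:3,:3]).as_rotvec())
    print("t",round(ob["time"],2),"TCP disc mm",(D.T@(T[:3,3]-o)*1000).round(1),"rot",e.round(2),"F",(D.T@ob["ft_force"]).round(1),"grip",round(ob["grip_width"]*1000,1),"q",ob["q"].round(2))
E
python3 - <<'E'
from h import *
whereT();plan(*tgtT(.081,.028,.07),vmax=2.5)
E
```

```text
t 9.47 TCP disc mm [-32.2  -1.2 103.1] rot [-0.05 -1.28 -0.21] F [-0.   0.4 -0.2] grip 56.7 q [ 0.21  0.81  1.23 -0.35  1.73  1.08]
L cm 12.15 ang units 0.22 rows 5
0 [0.71, 0.58, 2.25, 0.0, 0.04, 0.01]
1 [0.7, 0.58, 2.25, 0.0, 0.04, 0.01]
2 [0.69, 0.58, 2.25, 0.0, 0.04, 0.01]
3 [0.68, 0.58, 2.26, 0.0, 0.04, 0.01]
4 [0.67, 0.58, 2.26, 0.0, 0.04, 0.01]
```

Request:
send_rows --steps '[[[0.3,0.6,2.25,0,0.04,0],[0.6,0.6,2.25,0,0.04,0],[0.6,0.6,2.25,0,0.04,0],[0.6,0.6,2.25,0,0.04,0],[0.6,0.6,2.2,0,0.04,0],[0,0,0,0,0,0]]]' --gripper 0.48

```text
time: 9.97
position: [0.4761, 0.0272, 0.2185]
tool_rot: [-0.384, -0.161, 0.845, -0.335]
ft_force: [-0.1, -0.4, 0.8]
grip_width: 0.0452
```

Run:
```python
from h import *
whereT();plan(*tgtT(.081,.028,.045),vmax=2.5);o=get_obs()
im,d=camera("wrist");cv2.imwrite("pics/wrist7.png",im[:,:,::-1])
oo,D=disc();T=T_tool(o)@camera_params("wrist")["T_tool_cam"]
vv,uu=np.mgrid[150:330,130:400];P=(pts("wrist",np.c_[uu.ravel(),vv.ravel()],d,T)-oo)@D*1000
s=(abs(P[:,2]-6)<2)&(abs(P[:,1])<90);print("holder xmin",P[s][:,0].min(),P[s][:,0].max(),np.median(P[s][:,2]))
```

```text
t 9.97 TCP disc mm [85.  25.9 67.7] rot [-0.54 -0.93 -0.7 ] F [0.8 0.3 0.4] grip 45.2 q [ 0.08  0.64  1.45 -0.42  1.64  0.99]
L cm 2.31 ang units 0.21 rows 1
0 [2.26, 0.24, -0.43, 0.09, 0.15, 0.12]
holder xmin 36.10157062418328 83.64645901647252 6.308099580577174
```

View pics/wrist7.png

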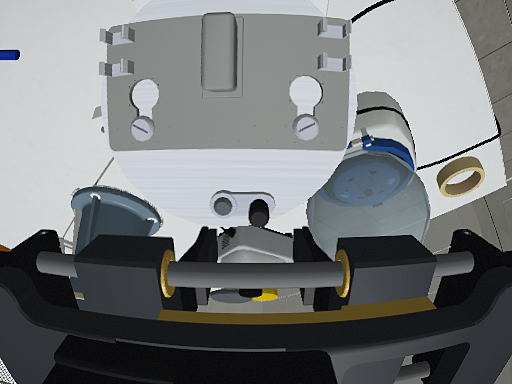

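```bash
cat >> h.py <<'E'
def pd(uv,z,T):
    o,D=disc(); return (onplane("wrist",[uv],T@camera_params("wrist")["T_tool_cam"],o+D[:,2]*z/1000,D[:,2])[0]-o)@D*1000
E
python3 - <<'E'
from h import *
T=T_tool(get_obs())
print("lug",pd((258.5,206),38,T),"pivot",pd((222.5,205),14.8,T),"screws",pd((142.5,126.5),14.5,T),pd((305.5,126),14.5,T),"edge",pd((230,151),6,T))
im=cv2.imread("pics/wrist7.png");cv2.imwrite("pics/w7c.png",cv2.resize(im[80:250,90:370],None,fx=2.8,fy=2.8,interpolation=cv2.INTER_CUBIC))
E
```

```text
lug [69.42689076 27.28593306 37.99999996] pivot [77.11091023 -0.1084371  14.79999998] screws [ 16.06509877 -60.57799745  14.49999999] [16.42540295 60.46743515 14.49999999] edge [36.93282192  5.30938651  5.99999999]
```

View pics/w7c.png

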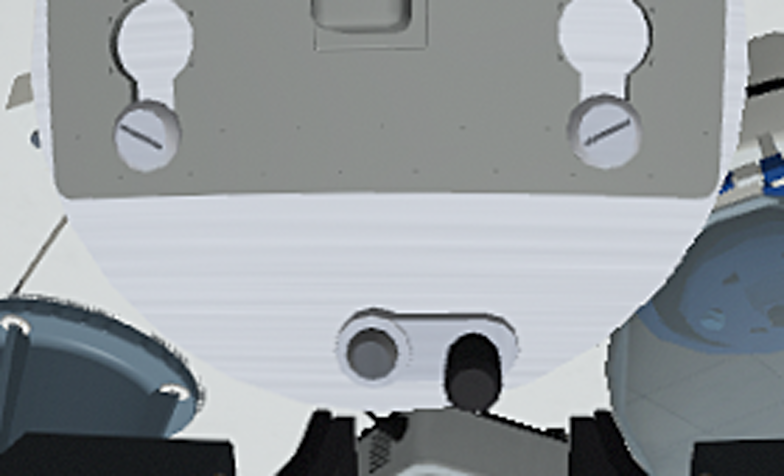

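Run:
```python
from h import *
T=T_tool(get_obs()); f=lambda u,v:(90+u/2.8-.2,80+v/2.8-.2)
print("lug",pd(f(473,388),38,T),"pivot",pd(f(372,353),14.8,T),"screws",pd(f(145,139),14.5,T),pd(f(606,136),14.5,T),"edge",pd(f(380,195),6,T))
plan(*tgtT(.080,.028,.045),vmax=2.5)
```

```text
lug [78.4424112  27.56866844 37.99999996] pivot [ 7.78141013e+01 -4.59665161e-03  1.48000000e+01] screws [ 18.27276272 -61.44584329  14.49999999] [18.13226437 61.06107632 14.49999999] edge [35.74546981  1.90423175  5.99999999]
L cm 2.31 ang units 0.21 rows 1
0 [2.27, 0.29, -0.35, 0.1, 0.14, 0.12]
```

Request:
send_rows --steps '[[[1.1,0.15,-0.25,0.05,0.07,0.06],[1.1,0.15,-0.15,0.05,0.07,0.06],[0,0,0,0,0,0]]]'

```text
time: 10.27
position: [0.4696, 0.019, 0.1956]
tool_rot: [-0.394, -0.157, 0.841, -0.336]
ft_force: [-1.3, -0.0, -0.4]
grip_width: 0.0456
```

Run:
```python
from h import *
whereT();plan(*tgtT(.080,.028,.019),vmax=2.5);o=get_obs();T=T_tool(o)
im,d=camera("wrist");cv2.imwrite("pics/w8c.png",cv2.resize(im[110:280,90:370,::-1],None,fx=2.8,fy=2.8,interpolation=cv2.INTER_CUBIC))
np.save("pics/w8_T.npy",T)
```

```text
t 10.27 TCP disc mm [78.2 27.2 43.5] rot [ 0.02  0.03 -0.15] F [ 0.5 -0.9 -0.9] grip 45.6 q [ 0.07  0.65  1.5  -0.42  1.56  1.01]
L cm 2.45 ang units 0.03 rows 1
0 [2.45, 0.08, 0.18, -0.0, -0.01, 0.03]
```

View pics/w8c.png

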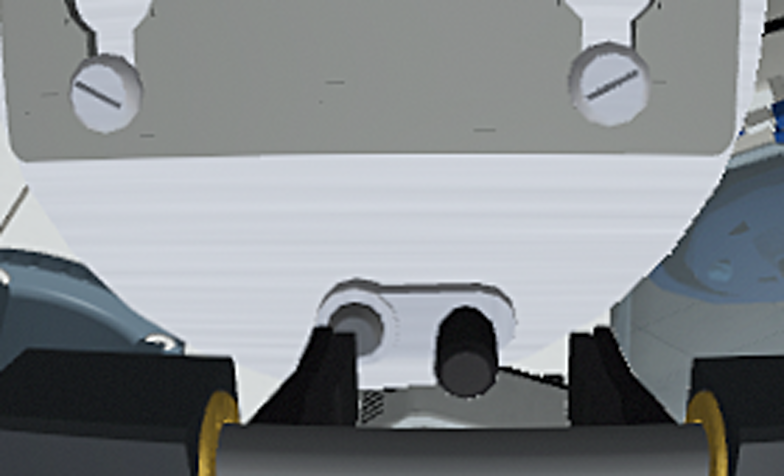

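Run:
```python
from h import *
T=np.load("pics/w8_T.npy"); f=lambda u,v:(90+u/2.8-.2,110+v/2.8-.2)
print("lug",pd(f(466,373),38,T),"pivot",pd(f(354,329),14.8,T),"screws",pd(f(104,95),14.5,T),pd(f(611,90),14.5,T))
```

```text
lug [80.26206429 27.9892825  37.99999996] pivot [79.38587149  0.19620921 14.79999998] screws [ 19.49269075 -60.42749762  14.49999999] [20.22131769 61.59144068 14.49999999]
```

Good agreement. Lower around the post and close lightly.

Request:
send_rows --steps '[[[0.8,0.05,0.1,0,0,0],[0.8,0,0.1,0,0,0],[0.6,0,0,0,0,0],[0,0,0,0,0,0]]]'

```text
time: 10.65
position: [0.4593, 0.009, 0.1779]
tool_rot: [-0.393, -0.158, 0.841, -0.337]
ft_force: [-0.4, -1.2, -0.4]
grip_width: 0.0455
```

Run:
```python
from h import *
whereT();plan(*tgtT(.081,.028,.019),vmax=2.5)
```

```text
t 10.65 TCP disc mm [77.9 27.4 20.7] rot [-0.12  0.05 -0.12] F [ 0.6  0.6 -1. ] grip 45.5 q [ 0.05  0.66  1.55 -0.43  1.5   1.02]
L cm 0.36 ang units 0.03 rows 1
0 [0.17, 0.06, 0.31, 0.02, -0.01, 0.02]
```

Request:
send_rows --steps '[[[0,0.05,0.35,0,0,0],[0,0,0,0,0,0],[0,0,0,0,0,0],[0,0,0,0,0,0],[0,0,0,0,0,0],[0,0,0,0,0,0],[0,0,0,0,0,0]]]' --gripper 1 --force 12

```text
time: 11.23
position: [0.458, 0.0069, 0.1806]
tool_rot: [-0.394, -0.158, 0.84, -0.337]
ft_force: [-0.3, -0.3, -1.4]
grip_width: 0.0141
```

Run:
```python
from h import *
whereT()
```

```text
t 11.23 TCP disc mm [81.4 28.  21.2] rot [-0.11  0.1  -0.11] F [-0.6 -0.  -1.3] grip 14.1 q [ 0.05  0.66  1.55 -0.43  1.5   1.02]
```

Request:
send_rows --steps '[[[0,-0.05,-0.42,0,0,0],[0,-0.1,-0.41,0,0,0],[0,-0.17,-0.38,0,0,0],[0,-0.2,-0.37,0,0,0]]]'

```text
time: 11.57
position: [0.4634, 0.015, 0.1727]
tool_rot: [-0.39, -0.155, 0.841, -0.34]
ft_force: [0.2, -4.6, 1.2]
grip_width: 0.0142
```

```bash
cat >> h.py <<'E'
def arc(th0,th1,k):
    o,D=disc();T=T_tool(get_obs());p=D.T@(T[:3,3]-o)*1000
    th=np.arctan2(p[1],82-p[0]);print("TCP angle",th.round(3),"r",np.hypot(p[1],82-p[0]).round(1))
    for t in np.linspace(th,th1,k+1)[1:]:
        q=np.array([82-28*np.cos(t),28*np.sin(t)]);print("y,z cm",((q-p[:2])/10)[::-1].round(2));p[:2]=q
E
python3 - <<'E'
from h import *
whereT();arc(0,.5,4)
E
```

```text
t 11.57 TCP disc mm [69.1 25.9 21.2] rot [-0.02 -0.46  0.29] F [ 3.   3.5 -1. ] grip 14.2 q [ 0.07  0.68  1.54 -0.43  1.51  1.03]
TCP angle 1.108 r 28.9
y,z cm [-0.3  -0.32]
y,z cm [-0.27 -0.33]
y,z cm [-0.32 -0.28]
y,z cm [-0.36 -0.23]
```

Request:
send_rows --steps '[[[0,-0.3,-0.35,0,0,0],[0,-0.3,-0.35,0,0,0],[0,-0.35,-0.3,0,0,0],[0,-0.4,-0.25,0,0,0]]]'

```text
time: 11.9
position: [0.4659, 0.0281, 0.1635]
tool_rot: [-0.392, -0.151, 0.839, -0.345]
ft_force: [0.8, -6.2, -0.7]
grip_width: 0.0142
```

Run:
```python
from h import *
whereT();arc(0,.0,5)
```

```text
t 11.9 TCP disc mm [54.9 18.1 21.1] rot [ 0.1  -0.46  1.02] F [ 2.4  5.1 -2.9] grip 14.2 q [ 0.09  0.7   1.53 -0.43  1.5   1.06]
TCP angle 0.588 r 32.6
y,z cm [-0.54  0.22]
y,z cm [-0.3  -0.13]
y,z cm [-0.32 -0.1 ]
y,z cm [-0.32 -0.06]
y,z cm [-0.33 -0.02]
```

Request:
send_rows --steps '[[[0,-0.5,0.05,0,0,-0.05],[0,-0.5,0,0,0,-0.05],[0,-0.5,0,0,0,-0.05],[0,-0.4,0,0,0,0]]]'

```text
time: 12.23
position: [0.464, 0.0393, 0.1583]
tool_rot: [-0.4, -0.152, 0.835, -0.346]
ft_force: [1.1, -5.6, -0.9]
grip_width: 0.0145
```

Run:
```python
from h import *
whereT();arc(0,.0,2)
```

```text
t 12.23 TCP disc mm [46.7  8.7 21.2] rot [0.18 0.51 1.35] F [ 1.7  4.8 -2.7] grip 14.5 q [ 0.11  0.7   1.54 -0.42  1.48  1.08]
TCP angle 0.241 r 36.3
y,z cm [-0.53  0.75]
y,z cm [-0.34 -0.02]
```

Request:
send_rows --steps '[[[0,-0.2,0.5,0,-0.05,-0.1],[0,-0.2,0.4,0,-0.04,-0.1],[0,0,0,0,0,0]]]'

```text
time: 12.48
position: [0.464, 0.0396, 0.1579]
tool_rot: [-0.403, -0.157, 0.835, -0.34]
ft_force: [-3.3, -4.2, 5.0]
grip_width: 0.0145
```

Run:
```python
from h import *
whereT();arc(0,.0,2);o=get_obs();T=T_tool(o)
im,d=camera("wrist");cv2.imwrite("pics/w9.png",im[:,:,::-1]); np.save("pics/w9_T.npy",T)
```

```text
t 12.48 TCP disc mm [46.3  8.4 21.1] rot [0.13 1.12 0.65] F [7.2 0.8 0.5] grip 14.5 q [ 0.1   0.69  1.54 -0.41  1.48  1.07]
TCP angle 0.232 r 36.7
y,z cm [-0.52  0.79]
y,z cm [-0.32 -0.02]
```

View pics/w9.png

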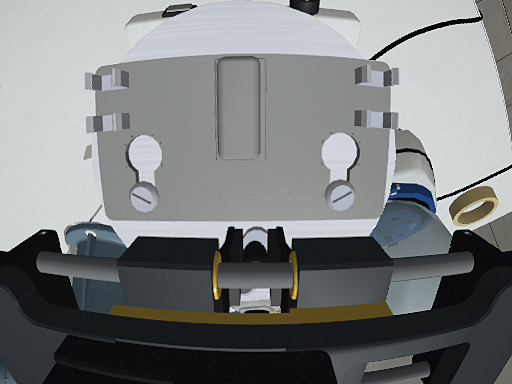

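Run:
```python
from h import *
whereT()
im=cv2.imread("pics/w9.png");cv2.imwrite("pics/w9c.png",cv2.resize(im[180:320,180:330],None,fx=4,fy=4,interpolation=cv2.INTER_CUBIC))
im,d=camera("side");cv2.imwrite("pics/s9c.png",cv2.resize(im[90:210,210:350,::-1],None,fx=4,fy=4,interpolation=cv2.INTER_CUBIC))
whereT()
```

```text
t 12.53 TCP disc mm [46.5  8.4 21.3] rot [0.13 1.08 0.65] F [ 1.   2.3 -2.2] grip 14.1 q [ 0.1   0.69  1.54 -0.41  1.48  1.07]
t 12.58 TCP disc mm [46.5  8.3 21.3] rot [0.13 1.1  0.67] F [ 0.6  3.5 -3.6] grip 14.1 q [ 0.1   0.69  1.54 -0.41  1.48  1.07]
```

View pics/w9c.png

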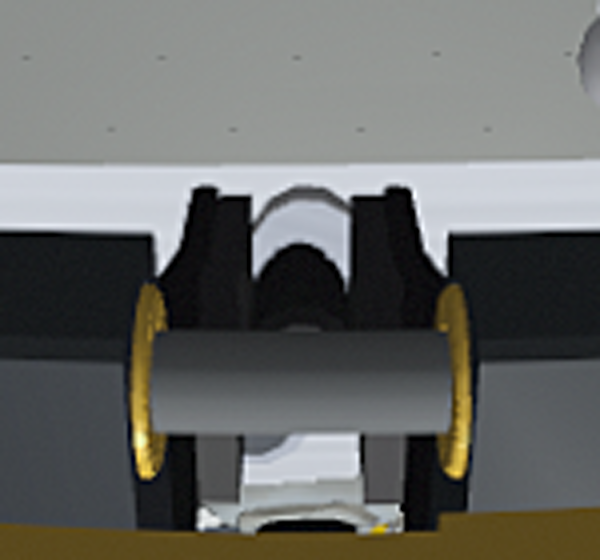

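View pics/s9c.png

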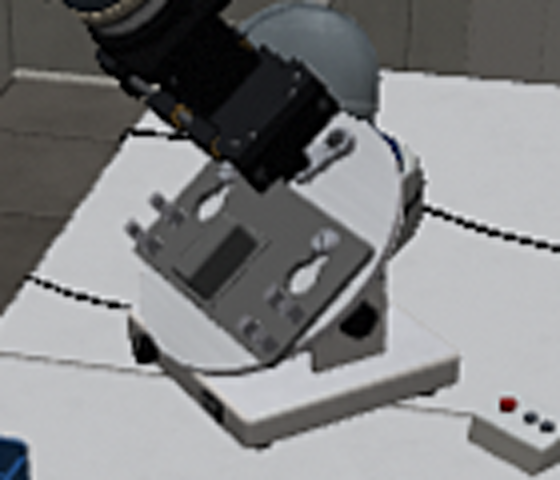

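Request:
send_rows --steps '[[[0,0,0,0,0,0],[0,0,0,0,0,0],[0,0,0,0,0,0]]]' --gripper 0.72

```text
time: 12.83
position: [0.4638, 0.0417, 0.1577]
tool_rot: [-0.404, -0.158, 0.835, -0.339]
ft_force: [-0.1, -0.3, -0.1]
grip_width: 0.0228
```

Run:
```python
from h import *
whereT();plan(*tgtT(.054,.007,.021),vmax=.5)
```

```text
t 12.83 TCP disc mm [45.1  6.8 21.7] rot [0.14 1.27 0.5 ] F [ 0.2  0.1 -0.3] grip 22.8 q [ 0.11  0.69  1.54 -0.4   1.48  1.07]
L cm 0.89 ang units 0.23 rows 2
0 [0.03, 0.01, 0.44, -0.01, -0.11, -0.04]
1 [0.03, 0.01, 0.44, -0.01, -0.11, -0.04]
```

Request:
send_rows --steps '[[[0.03,0,0.45,0,-0.11,-0.04],[0.03,0,0.45,0,-0.11,-0.04],[0,0,0,0,0,0]]]'

```text
time: 13.08
position: [0.4577, 0.0375, 0.1635]
tool_rot: [-0.393, -0.156, 0.841, -0.337]
ft_force: [-0.5, -1.0, 0.5]
grip_width: 0.0243
```

Run:
```python
from h import *
whereT();plan(*tgtT(.054,-.002,.021),vmax=.5)
```

```text
t 13.08 TCP disc mm [54.4  5.6 21.5] rot [ 0.12 -0.08 -0.07] F [ 1.2  0.4 -0.3] grip 24.3 q [ 0.1   0.69  1.54 -0.41  1.5   1.07]
L cm 0.77 ang units 0.03 rows 2
0 [0.03, -0.38, -0.02, -0.01, 0.01, 0.01]
1 [0.03, -0.38, -0.02, -0.01, 0.01, 0.01]
```

Request:
send_rows --steps '[[[0,-0.4,0,0,0,0],[0,-0.35,0,0,0,0],[0,-0.2,0,0,0,0]]]'

```text
time: 13.33
position: [0.4535, 0.0442, 0.163]
tool_rot: [-0.396, -0.155, 0.84, -0.338]
ft_force: [1.0, -1.0, -1.9]
grip_width: 0.0242
```

Run:
```python
from h import *
whereT()
```

```text
t 13.33 TCP disc mm [52.9 -2.2 22.2] rot [0.22 0.22 0.18] F [-1.3  1.5 -1.4] grip 24.2 q [ 0.11  0.69  1.55 -0.4   1.49  1.08]
```

Request:
send_rows --steps '[[[0,-0.2,0,0,0,0],[0,-0.2,0,0,0,0],[0,-0.2,0,0,0,0]]]'

```text
time: 13.58
position: [0.4518, 0.047, 0.1629]
tool_rot: [-0.398, -0.154, 0.838, -0.341]
ft_force: [4.4, -8.4, -4.1]
grip_width: 0.0242
```

Run:
```python
from h import *
whereT()
```

```text
t 13.58 TCP disc mm [52.4 -5.3 22.5] rot [0.25 0.31 0.68] F [-0.7  9.1 -4.9] grip 24.2 q [ 0.12  0.68  1.56 -0.4   1.49  1.09]
```

Request:
send_rows --steps '[[[0,-0.25,0,0,0,0],[0,-0.25,0,0,0,0]]]'

```text
time: 13.75
position: [0.4518, 0.0468, 0.1627]
tool_rot: [-0.399, -0.151, 0.836, -0.346]
ft_force: [4.2, -8.1, -3.3]
grip_width: 0.0239
```

Run:
```python
from h import *
whereT();plan(*tgtT(.052,-.001,.0225),vmax=.5)
```

```text
t 13.75 TCP disc mm [52.3 -5.2 22.3] rot [0.33 0.31 1.37] F [-0.2  8.7 -4.2] grip 23.9 q [ 0.13  0.68  1.56 -0.41  1.48  1.09]
L cm 0.42 ang units 0.24 rows 1
0 [-0.01, 0.42, -0.04, -0.06, -0.05, -0.23]
```

Stopped hard at closed. Centre off the post, open and retract.

Request:
send_rows --steps '[[[0,0.4,0,0,-0.05,-0.23],[0,0,0,0,0,0]]]'

```text
time: 13.92
position: [0.4538, 0.0439, 0.1632]
tool_rot: [-0.394, -0.155, 0.842, -0.336]
ft_force: [-0.4, -0.4, -0.8]
grip_width: 0.0244
```

Run:
```python
from h import *
whereT()
```

```text
t 13.92 TCP disc mm [53.  -1.7 22.3] rot [ 0.32 -0.1  -0.11] F [-0.   0.1 -0.9] grip 24.4 q [ 0.11  0.69  1.54 -0.4   1.5   1.08]
```

Request:
send_rows --steps '[[[-1,0.02,0,0,0,0],[-1.5,0,0,0,0,0],[-2.5,0,0,0,0,0],[-3,0,-1.5,0,0,0],[-2,0,-1.5,0,0,0],[0,0,0,0,0,0],[0,0,0,0,0,0]]]'

```text
time: 14.5
position: [0.5106, 0.1082, 0.2227]
tool_rot: [-0.385, -0.158, 0.848, -0.329]
ft_force: [-0.5, -1.5, -0.4]
grip_width: 0.0242
```

Run:
```python
from h import *
whereT();o=get_obs();T=T_tool(o);np.save("pics/w10_T.npy",T)
im,d=camera("wrist");cv2.imwrite("pics/w10.png",im[:,:,::-1]);cv2.imwrite("pics/w10c.png",cv2.resize(im[120:270,150:370,::-1],None,fx=3.5,fy=3.5,interpolation=cv2.INTER_CUBIC))
im,d=camera("side");cv2.imwrite("pics/s10c.png",cv2.resize(im[90:210,210:350,::-1],None,fx=4,fy=4,interpolation=cv2.INTER_CUBIC))
cv2.imwrite("pics/s10.png",im[:,:,::-1])
```

```text
t 14.5 TCP disc mm [ 25.6  -8.9 122.9] rot [ 0.08 -0.89 -1.3 ] F [ 0.8  0.8 -1.2] grip 24.2 q [ 0.19  0.71  1.29 -0.35  1.77  1.05]
```

View pics/w10.png

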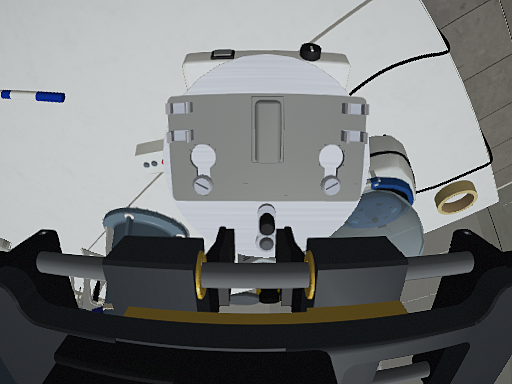

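View pics/s10c.png

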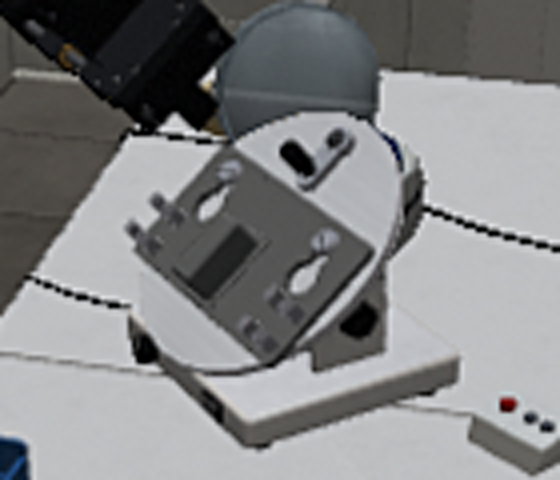

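View pics/w10c.png

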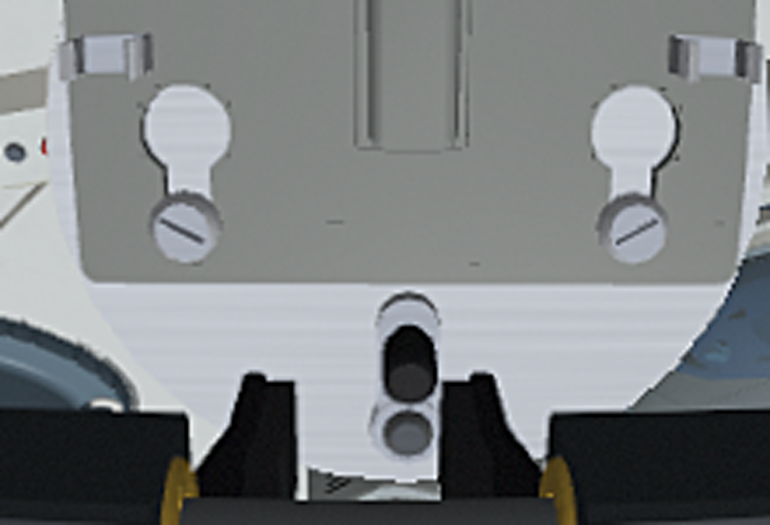

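Run:
```python
from h import *
T=np.load("pics/w10_T.npy"); f=lambda u,v:(150+u/3.5-.2,120+v/3.5-.2)
l=pd(f(409,384),38,T);p=pd(f(408,434),14.8,T);s=[pd(f(185,230),14.5,T),pd(f(632,231),14.5,T)];k=[pd(f(187,128),6,T),pd(f(635,128),6,T)]
e=pd(f(409,284),6,T)
print("lug",l.round(1),"pivot",p.round(1),"screws",np.round(s,1),"holes",np.round(k,1),"edge",e.round(1))
sy=(s[1]-s[0])[:2];ang=np.arctan2(sy[1],sy[0])-np.pi/2;print("frame skew",ang.round(3),"catch",(np.arctan2(l[1]-p[1],p[0]-l[0])).round(3))
print("screw-hole",[(a-b)[:2].round(1) for a,b in zip(s,k)])
print("arm end",pd(f(409,297),8,T).round(1))
```

```text
lug [53.5 -0.2 38. ] pivot [79.4  0.2 14.8] screws [[ 19.1 -61.   14.5]
 [ 18.7  60.7  14.5]] holes [[ -7.6 -60.9   6. ]
 [ -8.3  61.8   6. ]] edge [36.9  0.1  6. ]
frame skew 0.003 catch -0.015
screw-hole [array([26.6, -0.1]), array([27. , -1.2])]
arm end [40.1  0.1  8. ]
```

Run:
```python
from h import *
a=np.load("pics/scene0.npy").astype(int);im,d=camera("scene");x=np.abs(im.astype(int)-a).mean(2)
print("rack/trough region change",x[175:235,165:240].mean(),x[240:340,70:205].mean(),"static ref",x[340:380,380:480].mean())
whereT();print(hand_in())
```

```text
rack/trough region change 3.4164444444444446 3.020172839506173 static ref 2.865416666666667
t 14.65 TCP disc mm [ 26.4  -8.7 121.7] rot [ 0.09 -0.98 -1.34] F [ 0.3 -0.5 -0.3] grip 24.3 q [ 0.19  0.71  1.29 -0.35  1.77  1.05]
the job is handed in; nothing more can be done
None
```

The tube holder is on the drive disc with both screws at the ends of their slots, the catch is closed behind it, and the job was handed in at 14.65 s. I gripped the holder by its rib, put the keyholes over the screw heads, slid it down until it stopped, and let go. I then swung the catch round by its lug until it stopped, and backed the gripper off to about 120 mm from the disc.

**Last checks:**
- **Screws:** they measured 26.6 and 27.0 mm from the hole centres, against 26 mm nominal.
- **Plate:** it lay flat, with its front at 6.0 mm and almost no tilt. I measured this after letting go of the holder and before closing the catch.
- **Catch:** the angle was about -0.015 rad, which is closed within measuring error. Its end was about 3 mm behind the holder's upper edge, and the lug would not move further at about 9 N.
- **Rack and trough:** the scene camera showed no change beyond picture noise where they stand.

**Where the readings disagreed:**
- The wrist camera put points on the disc up to 4 mm too low along the slope in some views. I judged the fit by distances between points in the same view, where this offset cancels.
- Part-way through the catch swing the fingers slid along the lug and one move had no effect. I opened them slightly, centred them again and pushed the lug the rest of the way with a finger.

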